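# Index the rotary wedge stage and hold a sample slide flush on its sloped face

### The arm

A 7-joint arm with a two-finger parallel gripper is mounted at the origin on the work surface. World frame = base frame: x ahead of the robot, y to its left, z up, the work surface at z = 0. Lengths are in m, angles in rad, forces in N, time in s.
With the tool pointing down it reaches from about 0.4 to 0.85 m from the base axis. Payload 4.5 kg.
Tool frame: the origin (TCP) lies midway between the tips of the shut fingers; the grasp point (between the pads) lies 19 mm behind it (r.hold_point_z is the distance from the TCP to the grasp point, in m); z points along the fingers, y is the direction in which the jaws open and shut (so a half turn about z gives the same grasp; the last joint's range is limited). The gripper opens to 88 mm and grips with 3 to 60 N. Pads are 18 mm wide; open, the fingers measure 123 mm over their backs; the gripper's body (75 mm by 187 mm) begins 45 mm behind the grasp point.
Start: joints at [-1.07, 0.689, -0.195, 1.565, 0.157, 0.902, -0.215], TCP at [0.281, 0.558, 0.239] pointing down, gripper open.
Joint ranges: [-3.01, 3.01], [-0.46, 2.08], [-1.47, 1.51], [0.13, 2.56], [-1, 4.14], [0.04, 2.09], [-2.66, 2.66]. Speed limits (rad/s): [2.57, 2.57, 3.14, 3.14, 3.14, 3.14, 3.14].

### API

Orientations are given as a unit quaternion [x, y, z, w].
In Python, from plant import r gives the robot as it stands. The module is installed in compiled form; this text tells all that it offers.
- The arm moves only by the tool move_arm, never from a script. Its arguments are lists of equal length, an entry for each row: "turn": the turn, a rotation vector about the tool's x, y, z in units of 2 pi rad (1.0 is 2 pi rad), a list of three; "dp": the shift along the tool's x, y, z in units of 2.5 cm (1.0 is 2.5 cm), a list of three; "jaw": the closure, from -1 (fully open) to 1 (shut), so that 0 is half open. In form: {"turn": [[wx, wy, wz], ...], "dp": [[x, y, z], ...], "jaw": [jaw, ...]}. A call has 1 to 10 rows; each row shifts and turns the commanded pose from where the row before left it, along the tool's axes as they then stand; what a row does not reach is not made up. A row lasts 1/12 s, in which the tool goes at most 41.7 mm and 7.16 degrees, less where a joint would pass 70% of its speed; a pose out of reach is approached as far as the arm can. A call with a number of a shift or a turn outside -1 to 1 is refused whole. A call with a gripper value outside its range is refused whole. The fingers move at their own pace and stop on an object; "newtons" is the grip in N (left out, the last holds). Time passes only in rows, so rows that do not move let the fingers close. It gives the time, the measured TCP pose, the force and the opening at its end, in the units of the state.
- r.get_state(): the state, without advancing time (a new reading comes with each control period).
- r.snapshot(name): name is "scene" or "top" or "wrist"; returns a dict with "frame" (400x640x3 uint8, blue, green, red), "mtx" (3x3 intrinsics, pixels), "origin" and "orientation" of the camera in the world; the wrist camera has in their place "tool_from_camera" (4x4, takes a point from camera to tool coordinates, whose origin is the TCP and whose axes are the flange's). Camera axes: x right, y up, looking along -z (the intrinsics and any distortion apply to the point x, -y, -z); pixel columns grow to the right and rows downward; lengths in m; the calibration is good to about 2 mm. The wrist camera is an equidistant fisheye: a pixel r from the principal point sees the ray r / f radians off the axis. A picture is of the moment at which its call begins: read the wrist's pose just before it. There is no depth.
- r.finish_job(): hands the job in, once; it reports no verdict.
The state is a dict: "clock": time; "q": joint angles; "qd": joint speeds; "joint_torque": joint torques, N m; "tool_pos": TCP position; "eef_rot": TCP orientation; "contact_force": force on the tool from outside, world axes, zero at the start; "moment": the same for the moment, N m; "opening": opening from 0.0 (shut) to 1.0 (fully open).
Only numpy, scipy, OpenCV 4.12 (cv2) and the standard library are available. Lean on these libraries where they do the work, as an engineer would, in place of code of your own. Each camera call takes 0.05 s, during which the arm holds its last target.

### The job

Pull up the orange knob of the stage's index plunger, swing the turret by it anticlockwise (seen from above) from the white-marked hole to the orange-marked one, and let the plunger drop fully home there. Then pick up the sample slide by its green grip, tilt it to match the sloped white face, and press it flush, centred and square on that face until the sprung face gives way by about half of its 10 mm travel. Finish while still gripping and holding it pressed there, and leave the dish, spool, screwdriver and cell block alone.

Things in the scene. Friction and masses are not known exactly. Their poses are not given: they have to be found in the camera images.
- stage_pivot (a point): Point on the vertical axis of the rotary stage at the top of its bolted-down grey base disc (radius 128 mm, top at 22 mm). z up. In its frame the white-marked hole (start) lies at +60 degrees from x and the orange-marked hole at +120 degrees, both 105 mm from the axis. With the turret at the orange mark the sloped face looks to this frame's +x.
- turret (a joint): Angle of the turret on the base, rad: 0 with the plunger in the white-marked hole (start), growing anticlockwise from above, 1.047 in the orange-marked hole; stops at -0.10 and 1.147. Turns with light friction (under 1 N at the knob). The plunger pin locks it when down (1.5 mm play).
- plunger (a joint): Lift of the sprung index plunger, m: 0 fully down in a hole, stop at 0.013. Its pin leaves the hole at about 0.010; let go between the holes it rests on the base at about 0.010. The spring pushes down with 3 to 5 N.
- knob_center (a point): Centre of the orange knob, an upright cylinder 26 mm wide and 26 mm tall, 105 mm from the stage axis, centre 71 mm above the bench when down; a 19 mm wide sleeve is under it, the turret's arm lies 39 mm below the centre. It turns with the turret, not on its own. Take it from above, fingers closing along the tangent of its circle: the tilted face stands towards the axis.
- face_center (a point): Centre of the upper side of the white sloped face, a plate 60 mm (x, along the slope) by 90 mm (y, level) by 8 mm, carried by the turret with its centre on the turret's axis, about 80 mm above the bench. z is the outward normal; x points down the slope, the way the face looks. Its slope is clamped stiffly at an unknown angle between 0.2 and 0.45 rad. It turns with the turret.
- press (a joint): How far the sprung white face has been pushed in along its normal, m: 0 at rest, 0.010 bottomed out. It starts to give at about 3 N and takes 0.7 N more per mm (6.3 N at 5 mm).
- slide_center (a point): Centre (half-way up) of the sample slide, 40 mm tall, 80 g: aluminium plate 50 (x) by 75 (y) by 6 mm, underside 20 mm below this point, with an upright green grip in its middle, 30 mm long (x), 12 mm thick (y), rising 34 mm over the plate. Starts flat on a 2 mm blue mat, yaw within 0.5 rad. On the face its long (y) side goes along the face's long (y) side, either way round.
- dish: Glass dish, 80 mm across and 16 mm high, loose; origin under its centre. Bystander.
- spool: Blue spool, 48 mm across and 38 mm high, loose; origin under its centre. Bystander.
- driver: Red-handled screwdriver, 170 mm long, lying loose roughly along y. Bystander.
- cell: White and black bolted cell block, about 56 x 60 x 60 mm, loose; origin under its centre. Bystander.

How it is judged:
On the way, in this order (a step that is already met when the one before it is completed fails the run):
1. the plunger is lifted clear of the white-marked hole (value of joint plunger above 0.0095 m and value of joint turret below 0.2 rad), for 0.05 s.
2. the turret is at the orange mark with the plunger let go and fully home (value of joint turret between 1.015 and 1.08 rad and value of joint plunger below 0.003 m and contact force between the fingers and plunger below 0.2 N), for 0.2 s.
3. the slide is lifted in the fingers (height (world z) of slide_center above 0.06 m and contact force between the fingers and slide above 2 N), for 0.2 s.
At the end, for the whole second after the job is handed in: Turret at the orange mark (within 0.03 rad), plunger home (3 mm); slide flush on the sloped face (0.05 rad, over 2 N), centred within 10 mm each way, square within 0.15 rad, held still in the fingers, the sprung face pushed in 2 to 8.5 mm (value of joint turret between 1.015 and 1.08 rad and value of joint plunger below 0.003 m and angle between the z axis of slide_center and the z axis of face_center, either way round below 0.05 rad and angle between the y axis of slide_center and the y axis of face_center, either way round below 0.15 rad and x of slide_center in the frame of face_center between -0.01 and 0.01 m and y of slide_center in the frame of face_center between -0.01 and 0.01 m and z of slide_center in the frame of face_center between 0.017 and 0.0225 m and value of joint press between 0.002 and 0.0085 m and contact force between slide and press above 2 N and contact force between the fingers and slide above 2 N and linear speed of slide below 0.02 m/s); the arm keeps its last pose, push and grip.
It fails at once if the glass dish is moved by more than 20 mm (distance of dish from where it was at the start of the episode above 0.02 m).
It fails at once if the blue spool is moved by more than 20 mm (distance of spool from where it was at the start of the episode above 0.02 m).
It fails at once if the screwdriver is moved by more than 20 mm (distance of driver from where it was at the start of the episode above 0.02 m).
It fails at once if the white cell block is moved by more than 20 mm (distance of cell from where it was at the start of the episode above 0.02 m).
It also fails if it takes over 54 s, if anything falls off the work surface, if the arm or the gripper's body presses on something with over 40 N, if the wrist force passes 120 N, or if a joint passes its speed limit or range.

## Working session

There is one attempt and no reset: what is moved stays moved. The work goes in short steps, Python scripts to look and compute and a tool call to move; the robot and the scene stay as the last step left them, time stands still between calls to the robot, and variables do not carry over. Pictures are saved under pics/ and viewed, and the job is handed in when it is done.

Besides the shell and the picture viewer there is one more tool, called after ">>>" by a JSON object that holds its "method" and its "body", one argument or row to a line. move_arm: Moves the arm, as the interface text tells. Shifts and turns lie within -1 to 1; 1 stands for 2.5 cm of shift or 2 pi rad of turn. Its arguments: {"type":"object","properties":{"turn":{"type":"array","items":{"type":"array","items":{"type":"number","minimum":-1,"maximum":1}}},"dp":{"type":"array","items":{"type":"array","items":{"type":"number","minimum":-1,"maximum":1}}},"jaw":{"type":"array","items":{"type":"number"}},"newtons":{"type":"number"}},"required":["turn","dp","jaw"]}

```bash
mkdir -p pics
python3 - <<'E'
from plant import r
import cv2,numpy as np
print(r.get_state(), r.hold_point_z)
for n in ["scene","top","wrist"]:
    s=r.snapshot(n); cv2.imwrite(f"pics/{n}0.png",s["frame"])
    print(n,{k:v for k,v in s.items() if k!="frame"})
E
```

```text
{'clock': 0.0, 'q': array([-1.07019749,  0.68998572, -0.19451177,  1.56632643,  0.15730637,
        0.90251626, -0.21512192]), 'qd': array([-5.83649880e-04, -8.09053322e-04,  1.85748411e-03, -1.29439342e-03,
        8.55210855e-04,  2.08374024e-04,  5.77227636e-05]), 'joint_torque': array([-3.70620965e-04, -5.27556860e+01, -1.26716405e+00, -1.53437752e+01,
       -5.27710444e-02,  6.32813302e-03,  1.67391531e-04]), 'tool_pos': array([0.2810327 , 0.55754623, 0.23791359]), 'eef_rot': array([ 2.31255570e-01,  9.72892600e-01, -9.10471819e-04, -1.43519467e-04]), 'contact_force': array([-0.05701693, -0.57113594,  0.44475906]), 'moment': array([-0.03399452, -0.00788465,  0.03177186]), 'opening': 1.0005176186767444} 0.0187
scene {'mtx': array([[421.75241344,   0.        , 326.60129562],
       [  0.        , 421.75241344, 192.82311897],
       [  0.        ,   0.        ,   1.        ]]), 'origin': array([1.07817896, 0.12514337, 0.96368855]), 'orientation': array([0.17123148, 0.20568877, 0.72585504, 0.63364531])}
top {'mtx': array([[436.88966824,   0.        , 328.60241466],
       [  0.        , 436.88966824, 188.61348842],
       [  0.        ,   0.        ,   1.        ]]), 'origin': array([0.41150637, 0.02098922, 1.2411711 ]), 'orientation': array([ 0.05241286, -0.04516005, -0.70192315,  0.70888459])}
wrist {'mtx': array([[309.70691629,   0.        , 317.42597525],
       [  0.        , 309.70691629, 203.86795124],
       [  0.        ,   0.        ,   1.        ]]), 'tool_from_camera': array([[-2.12911778e-04,  9.66386081e-01,  2.57095112e-01,
         6.61127621e-02],
       [ 9.99999977e-01,  2.10248420e-04,  3.78483516e-05,
        -1.42003667e-04],
       [-1.74777208e-05,  2.57095114e-01, -9.66386104e-01,
        -1.45067832e-01],
       [ 0.00000000e+00,  0.00000000e+00,  0.00000000e+00,
         1.00000000e+00]])}
```

View pics/scene0.png

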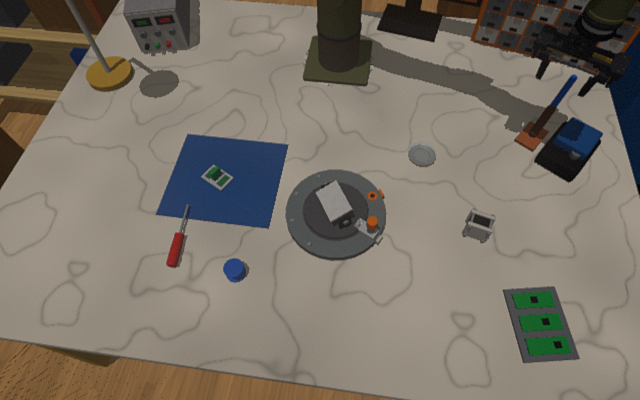

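View pics/top0.png

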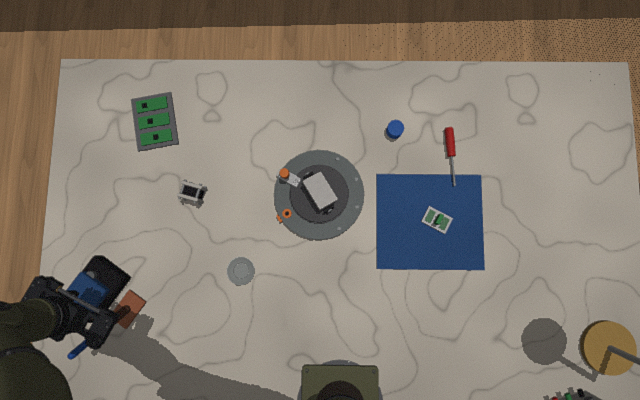

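View pics/wrist0.png

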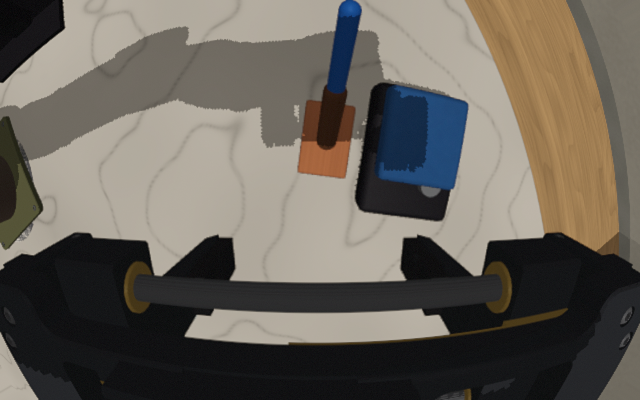

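The top view shows the base disc centred near (319,195), the knob at (284,174), the orange mark near (286,213), the slide at (437,219), the dish at (241,271), the spool at (395,129), and the driver at (451,155). I'll enlarge these to measure them.

```bash
cat > h.py <<'E'
import numpy as np,cv2
from scipy.spatial.transform import Rotation as R
from plant import r
def cam(s): return s["mtx"],np.array(s["origin"]),R.from_quat(s["orientation"]).as_matrix()
def ray(s,uv):
    K,o,M=cam(s); d=np.array([(uv[0]-K[0,2])/K[0,0],-(uv[1]-K[1,2])/K[1,1],-1.0]); return o,M@d
def atz(s,uv,z):
    o,d=ray(s,uv); return o+d*(z-o[2])/d[2]
def proj(s,p):
    K,o,M=cam(s); c=M.T@(np.asarray(p)-o); return np.array([K[0,2]+K[0,0]*c[0]/-c[2],K[1,2]-K[1,1]*c[1]/-c[2]])
def wproj(s,T,p):
    # T: (pos,quat) of tool
    t=R.from_quat(T[1]).as_matrix().T@(np.asarray(p)-T[0]); C=s["tool_from_camera"]; c=C[:3,:3].T@(t-C[:3,3])
    v=np.array([c[0],-c[1],-c[2]]); th=np.arctan2(np.hypot(v[0],v[1]),v[2]); n=v[:2]/np.hypot(v[0],v[1]); K=s["mtx"]
    return K[:2,2]+K[0,0]*th*n
def wray(s,T,uv):
    K=s["mtx"]; d=(np.array(uv)-K[:2,2])/K[0,0]; th=np.hypot(*d); n=d/th
    v=np.array([np.sin(th)*n[0],-np.sin(th)*n[1],-np.cos(th)]); C=s["tool_from_camera"]; M=R.from_quat(T[1]).as_matrix()
    return M@C[:3,3]+T[0], M@C[:3,:3]@v
def watz(s,T,uv,z):
    o,d=wray(s,T,uv); return o+d*(z-o[2])/d[2]
E
python3 - <<'E'
from h import *
t=cv2.imread('pics/top0.png'); s=cv2.imread('pics/scene0.png')
cv2.imwrite('pics/c1.png',cv2.resize(t[145:245,265:370],None,fx=6,fy=6,interpolation=cv2.INTER_CUBIC)[:600])
cv2.imwrite('pics/c2.png',cv2.resize(t[195:245,405:470],None,fx=10,fy=10,interpolation=cv2.INTER_CUBIC))
cv2.imwrite('pics/c3.png',cv2.resize(s[160:265,280:395],None,fx=5.7,fy=5.7,interpolation=cv2.INTER_CUBIC)[:600])
S={n:r.snapshot(n) for n in ["top","scene"]}
top=S["top"]
for n,uv,z in [("disc",(319,195),.022),("slide",(437,219),.006),("dish",(241,271),.01),("spool",(395,129),.038),("drv",(451,155),.02),("cell",(192,193),.05),("knob",(284,173),.084)]: print(n,atz(top,uv,z).round(4))
E
```

```text
disc [0.5625 0.0612 0.022 ]
slide [ 0.4994 -0.272   0.006 ]
dish [0.3493 0.2755 0.01  ]
spool [ 0.7507 -0.1519  0.038 ]
drv [ 0.6809 -0.3128  0.02  ]
cell [0.5613 0.4106 0.05  ]
knob [0.6136 0.1542 0.084 ]
```

View pics/c1.png

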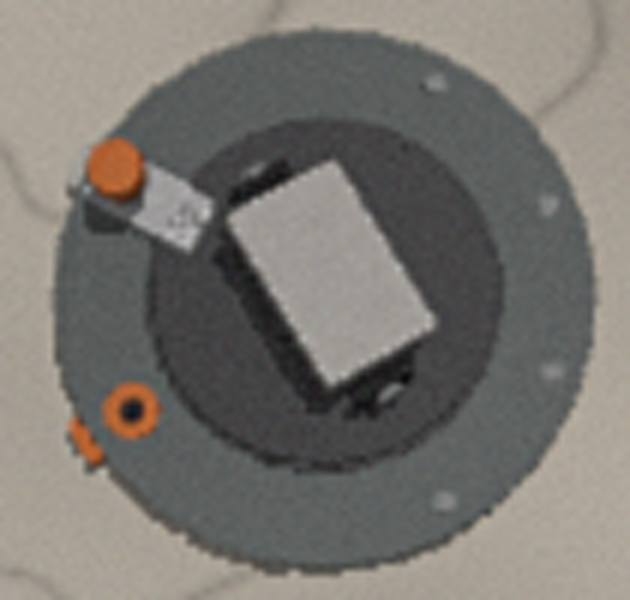

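View pics/c2.png

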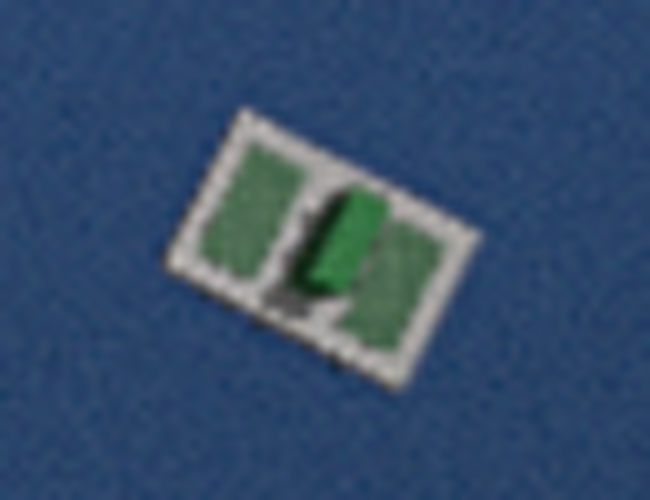

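View pics/c3.png

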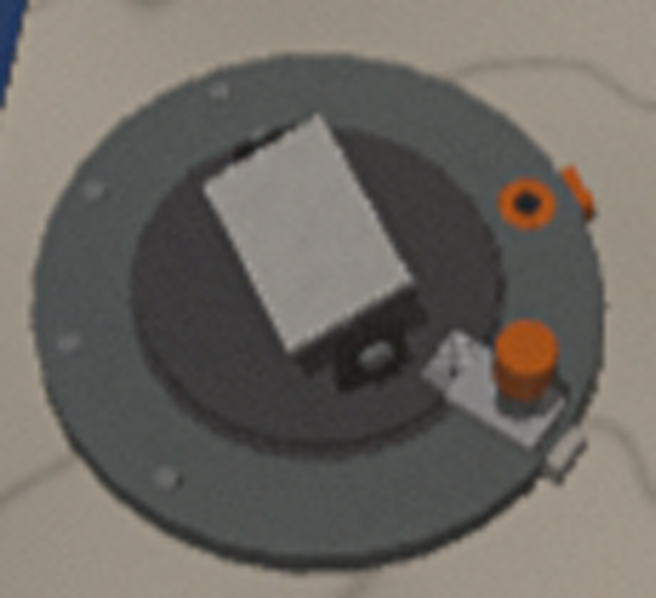

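```bash
cat > fit.py <<'E'
from h import *
from scipy.optimize import least_squares
S={n:r.snapshot(n) for n in ["top","scene"]}
c1=lambda u,v:np.array([265+(u+.5)/6-.5,145+(v+.5)/6-.5]); c3=lambda u,v:np.array([280+(u+.5)/5.7-.5,160+(v+.5)/5.7-.5])
c2=lambda u,v:np.array([405+(u+.5)/10-.5,195+(v+.5)/10-.5])
obs=[("top","hole",c1(131,410)),("scene","hole",c3(527,204)),("top","knob",c1(115,167)),("scene","knob",c3(526,340))]
for i,(a,b) in enumerate(zip([(335,160),(437,322),(330,390),(228,213)],[(320,113),(413,285),(290,352),(204,187)])):pass
# corners: stage-frame start: face looks to -60deg
cor={"top":[(335,160),(437,322),(330,390),(228,213)],"scene":[(204,187),(320,113),(413,285),(290,352)]}
def model(p):
    sx,sy,yaw,sl,zf=p[:5]
    O=np.array([sx,sy,0])
    rot=lambda a:np.array([np.cos(a),np.sin(a),0])
    m={"hole":O+.105*rot(yaw+2*np.pi/3)+[0,0,.022],"knob":O+.105*rot(yaw+np.pi/3)+[0,0,.084]}
    F=R.from_euler('ZY',[yaw-np.pi/3,sl]).as_matrix(); c=O+[0,0,zf]
    m["cor"]=[c+F@[a*.03,b*.045,0] for a,b in [(1,1),(1,-1),(-1,-1),(-1,1)]]
    return m,F
def res(p,full=False):
    m,F=model(p); sh={"top":p[5:7],"scene":p[7:9]}; e=[]
    for c,n,uv in obs: e.append(proj(S[c],m[n])+sh[c]-uv)
    for c,f in [("top",c1),("scene",c3)]:
        P=np.array([proj(S[c],q)+sh[c] for q in m["cor"]])
        U=np.array([f(*q) for q in cor[c]])
        e+=list(P-U[[np.argmin(((U-q)**2).sum(1)) for q in P]])
    rim=[(53,300),(325,28),(597,300),(140,110),(505,95)]
    for u,v in rim:
        q=c1(u,v); w=atz(S["top"],q-sh["top"],.022); e.append(np.array([(np.hypot(w[0]-p[0],w[1]-p[1])-.128)*400,0]))
    e=np.array(e)
    return e if full else np.r_[e.ravel(),np.array(p[5:])/1.0]
best=None
for y0 in [-.3,0,.3]:
    f=least_squares(res,[.56,.061,y0,.3,.08,0,0,0,0],loss='soft_l1')
    print(f.cost,f.x.round(4))
    if best is None or f.cost<best.cost: best=f
print(res(best.x,True).round(2))
m,F=model(best.x);print(m["knob"],m["hole"])
# slide
sh=best.x[5:7]
C=np.array([(245,108),(482,235),(402,388),(166,265)])
def sres(p):
    P=[[ (np.array([p[0],p[1],.008])+R.from_euler('z',p[2]).as_matrix()@[a*.025,b*.0375,0]) for a,b in [(1,1),(1,-1),(-1,-1),(-1,1)]]]
    return (np.array([proj(S["top"],q)+sh for q in P[0]])-np.array([c2(*c) for c in C])).ravel()
f=least_squares(sres,[.5,-.27,-.3]);print("slide",f.x,f.fun.round(2))
E
python3 fit.py
```

```text
9.731773760792155 [ 0.5683  0.06    0.0514  0.3224  0.0739  0.0492  0.0423  0.1595 -0.1324]
9.731773760783703 [ 0.5683  0.06    0.0514  0.3224  0.0739  0.0492  0.0423  0.1595 -0.1324]
9.731773760807846 [ 0.5683  0.06    0.0514  0.3224  0.0739  0.0492  0.0423  0.1595 -0.1324]
[[ 1.36  0.02]
 [-1.89 -0.17]
 [ 0.59 -0.29]
 [-1.25  0.92]
 [-1.31  0.45]
 [-0.63  1.07]
 [-0.8   0.32]
 [-1.65  1.58]
 [ 0.51  0.04]
 [ 0.17 -0.13]
 [ 0.47  0.46]
 [ 0.52 -0.99]
 [ 0.77  0.  ]
 [-0.84  0.  ]
 [-1.07  0.  ]
 [-1.27  0.  ]
 [-1.33  0.  ]]
[0.61609875 0.1534688  0.084     ] [0.51123732 0.14807634 0.022     ]
slide [ 0.4982061  -0.27115164 -0.48601873] [-0.09 -0.02  0.08 -0.11  0.17  0.28 -0.17 -0.16]
```

```bash
cat >> fit.py <<'E'
print('---')
for c,f in [("top",c1),("scene",c3)]:
    h=[u for k,n,u in obs if k==c and n=="hole"][0];k=[u for q,n,u in obs if q==c and n=="knob"][0]
    h=atz(S[c],h,.022);k=atz(S[c],k,.084);print(c,h,k,np.linalg.norm((h-k)[:2]))
    P=[atz(S[c],f(*q),.078) for q in cor[c]]; print(np.mean(P,0),[np.linalg.norm(P[i]-P[i-1]).round(4) for i in range(4)])
# rim by segmentation: edges
import cv2
for c,(cx,cy) in [("top",(319,195)),("scene",(336,213))]:
    I=cv2.GaussianBlur(S[c]["frame"],(3,3),0).astype(float).sum(2)
    pts=[]
    for a in np.arange(0,2*np.pi,.05):
        p0=np.array([.565,.061]);best=None
        rr=np.arange(.115,.14,.0005);val=[]
        for q in rr:
            u=proj(S[c],[p0[0]+q*np.cos(a),p0[1]+q*np.sin(a),.022]);val.append(cv2.remap(I.astype(np.float32),np.float32([[u[0]]]),np.float32([[u[1]]]),1)[0,0])
        g=np.gradient(np.convolve(val,np.ones(5)/5,'same'))[4:-4];i=np.argmax(g)+4
        if g[i-4]>8: pts.append([p0[0]+rr[i]*np.cos(a),p0[1]+rr[i]*np.sin(a),a])
    pts=np.array(pts)
    ff=least_squares(lambda p:np.hypot(pts[:,0]-p[0],pts[:,1]-p[1])-p[2],[.56,.06,.128],loss='soft_l1',f_scale=.001);print(c,"circle",ff.x,len(pts),ff.fun.std())
E
python3 fit.py|sed -n '/---/,$p'
```

```text
---
top [0.51114404 0.15175533 0.022     ] [0.61516786 0.15489018 0.084     ] 0.1040710445477124
[0.56990161 0.05696635 0.078     ] [np.float64(0.0538), np.float64(0.0866), np.float64(0.0566), np.float64(0.0922)]
scene [0.51064303 0.15333714 0.022     ] [0.61291222 0.1564923  0.084     ] 0.10231785000032338
[0.57060074 0.05988625 0.078     ] [np.float64(0.0879), np.float64(0.0628), np.float64(0.0942), np.float64(0.0604)]
top circle [0.5649051  0.06363415 0.12841625] 126 0.0015534969897247602
scene circle [0.5706405  0.0651875  0.12950876] 126 0.0016729916563076967
```

>>> {"method": "move_arm", "body": {
  "turn": [
    [0,0,0],
    [0,0,0],
    [0,0,0],
    [0,0,0],
    [0,0,0],
    [0,0,0],
    [0,0,0],
    [0,0,0],
    [0,0,0],
    [0,0,0]
  ],
  "dp": [
    [-0.5,-0.2,0],
    [-0.96,-0.42,0],
    [-0.96,-0.42,0],
    [-0.96,-0.42,0],
    [-0.96,-0.42,0],
    [-0.96,-0.42,0],
    [-0.96,-0.42,0],
    [-0.96,-0.42,0],
    [-0.96,-0.42,0],
    [-0.96,-0.42,0]
  ],
  "jaw": [-1,-1,-1,-1,-1,-1,-1,-1,-1,-1]
}}

```text
clock: 1.28
tool_pos: [0.4418, 0.3641, 0.2389]
eef_rot: [0.232, 0.973, -0.0, 0.0]
contact_force: [0.3, 0.1, -0.6]
opening: 1.0
```

>>> {"method": "move_arm", "body": {
  "turn": [
    [0,0,0],
    [0,0,0],
    [0,0,0],
    [0,0,0],
    [0,0,0],
    [0,0,0],
    [0,0,0],
    [0,0,0],
    [0,0,0],
    [0,0,0]
  ],
  "dp": [
    [-0.96,-0.42,0],
    [-0.96,-0.42,0],
    [-0.96,-0.42,0],
    [-0.96,-0.42,0],
    [-0.96,-0.42,0],
    [-0.96,-0.42,0],
    [-0.96,-0.42,0],
    [-0.96,-0.42,0],
    [-0.96,-0.42,0],
    [-0.96,-0.42,0]
  ],
  "jaw": [-1,-1,-1,-1,-1,-1,-1,-1,-1,-1]
}}

```text
clock: 2.12
tool_pos: [0.6083, 0.162, 0.2388]
eef_rot: [0.232, 0.973, -0.0, 0.0]
contact_force: [0.0, 0.0, -0.5]
opening: 1.0
```

>>> {"method": "move_arm", "body": {
  "turn": [
    [0,0,0.0194],
    [0,0,0.0194],
    [0,0,0.0194],
    [0,0,0.0194],
    [0,0,0.0194],
    [0,0,0.0194],
    [0,0,0.0194]
  ],
  "dp": [
    [0,0,0],
    [0,0,0],
    [0,0,0],
    [0,0,0],
    [0,0,0],
    [0,0,0],
    [0,0,0]
  ],
  "jaw": [-1,-1,-1,-1,-1,-1,-1]
}}

```text
clock: 2.7
tool_pos: [0.6076, 0.1633, 0.2388]
eef_rot: [0.616, 0.788, -0.0, 0.0]
contact_force: [-0.4, -0.1, 0.1]
opening: 1.001
```

>>> {"method": "move_arm", "body": {
  "turn": [
    [0,0,0.0194],
    [0,0,0.0194],
    [0,0,0.0194],
    [0,0,0.0194],
    [0,0,0.0194],
    [0,0,0.0194],
    [0,0,0]
  ],
  "dp": [
    [0,0,0],
    [0,0,0],
    [0,0,0],
    [0,0,0],
    [0,0,0],
    [0,0,0],
    [0,0,0]
  ],
  "jaw": [-1,-1,-1,-1,-1,-1,-1]
}}

```text
clock: 3.28
tool_pos: [0.6075, 0.1636, 0.2387]
eef_rot: [0.856, 0.517, -0.0, 0.0]
contact_force: [-0.5, 0.4, -0.8]
opening: 1.0
```

```bash
cat > look.py <<'E'
from h import *
import sys
st=r.get_state(); s=r.snapshot("wrist"); cv2.imwrite(f"pics/{sys.argv[1]}.png",s["frame"])
import pickle; pickle.dump((st,s),open(f"{sys.argv[1]}.pkl","wb"))
M=R.from_quat(st["eef_rot"]).as_matrix()
print(st["clock"],st["tool_pos"].round(4),"x",M[:,0].round(4),"z",M[:,2].round(4),st["q"].round(3),st["contact_force"].round(2),st["opening"])
E
python3 look.py w1
```

```text
3.2833 [0.6075 0.1636 0.2387] x [ 4.657e-01  8.849e-01 -8.000e-04] z [ 0.e+00 -9.e-04 -1.e+00] [-0.454  0.702  0.215  1.565 -0.177  0.894 -0.662] [-0.52  0.45 -0.85] 1.0003480174098898
```

View pics/w1.png

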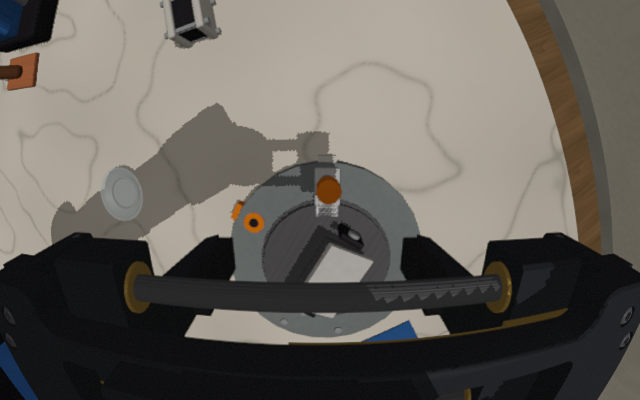

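Run:
```python
from h import *
import pickle
st,s=pickle.load(open('w1.pkl','rb')); T=(st["tool_pos"],st["eef_rot"]); f=s["frame"]
hsv=cv2.cvtColor(f,cv2.COLOR_BGR2HSV); m=cv2.inRange(hsv,(3,150,80),(20,255,255)); n,l,S,c=cv2.connectedComponentsWithStats(m)
for i in range(1,n):
    if S[i,4]>60: print(S[i],c[i])
for uv in [(328,187),(328,190)]: print("knob",watz(s,T,uv,.084))
print("hole",watz(s,T,(254,223),.022))
cv2.imwrite('pics/w1c.png',cv2.resize(f[140:260,220:400],None,fx=4,fy=4,interpolation=cv2.INTER_CUBIC))
```

```text
[  8  53  29  37 646] [23.63622291 71.66873065]
[317 176  24  28 523] [328.11854685 189.68642447]
[231 201  13  19 108] [236.80555556 210.00925926]
[244 213  20  20 261] [253.45210728 222.26819923]
[124 272   5  30  71] [126.28169014 287.69014085]
knob [0.61801482 0.16157862 0.084     ]
knob [0.61662068 0.15888088 0.084     ]
hole [0.51167137 0.15162965 0.022     ]
```

View pics/w1c.png

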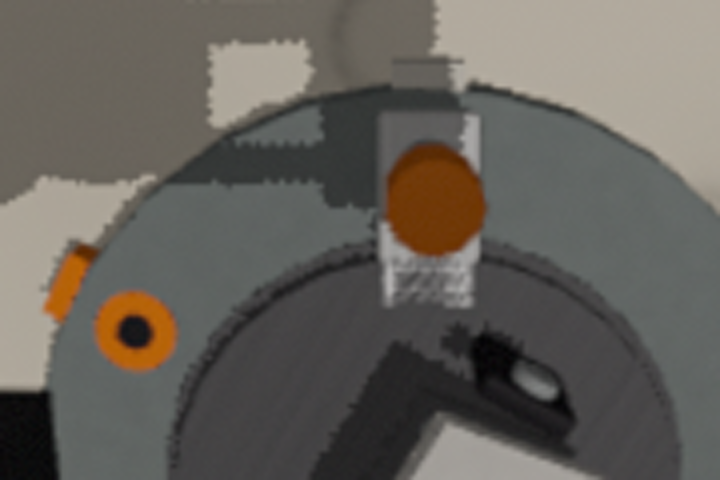

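>>> {"method": "move_arm", "body": {
  "turn": [
    [0,0,0],
    [0,0,0],
    [0,0,0],
    [0,0,0],
    [0,0,0],
    [0,0,0],
    [0,0,0],
    [0,0,0],
    [0,0,0],
    [0,0,0]
  ],
  "dp": [
    [-0.13,0.41,0],
    [0,0,0.9],
    [0,0,0.9],
    [0,0,0.9],
    [0,0,0.9],
    [0,0,0.9],
    [0,0,0.9],
    [0,0,0.6],
    [0,0,0.4],
    [0,0,0]
  ],
  "jaw": [-1,-1,-1,-1,-1,-1,-1,-1,-1,-1]
}}

```text
clock: 4.17
tool_pos: [0.6143, 0.1559, 0.0766]
eef_rot: [0.855, 0.519, -0.002, -0.001]
contact_force: [-0.4, -0.2, 0.7]
opening: 1.002
```

```bash
python3 look.py w2
python3 - <<'E'
from h import *
s=r.snapshot("scene");cv2.imwrite('pics/s2.png',cv2.resize(s["frame"][100:280,260:460],None,fx=3.5,fy=3.3))
E
```

```text
4.1667 [0.6143 0.1559 0.0766] x [ 0.4616  0.8871 -0.0023] z [-3.5e-03 -8.0e-04 -1.0e+00] [-0.402  0.92   0.149  1.658 -0.217  0.583 -0.608] [-0.38 -0.2   0.7 ] 1.001544004774679
```

View pics/w2.png

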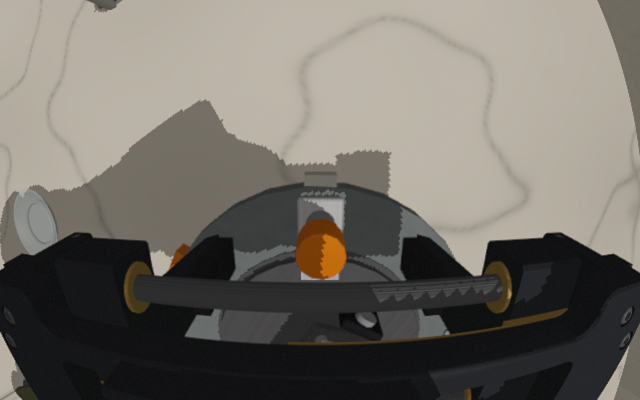

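View pics/s2.png

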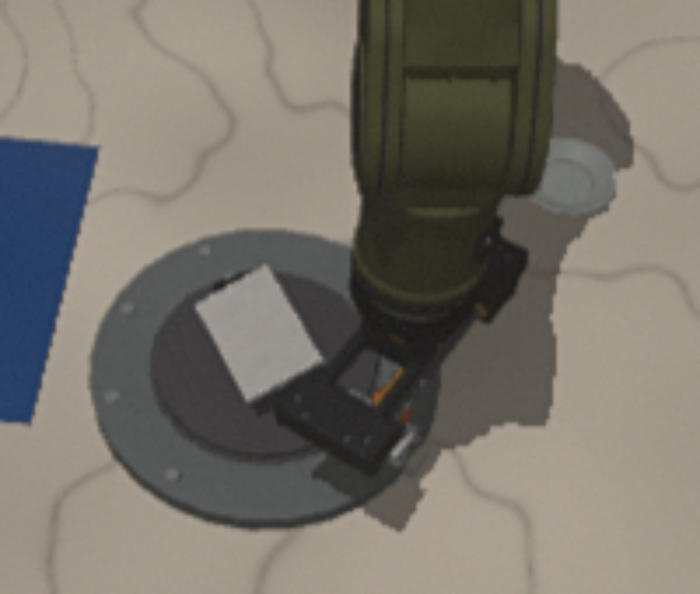

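Run:
```python
from h import *
import pickle
st,s=pickle.load(open('w2.pkl','rb')); T=(st["tool_pos"],st["eef_rot"])
for uv in [(321,256),(321,252)]: print("knob",watz(s,T,uv,.084))
for p in [(.6145,.156,.084),(.6165,.1575,.084)]: print(wproj(s,T,p))
```

```text
knob [0.61662255 0.15769238 0.084     ]
knob [0.61760098 0.15959103 0.084     ]
[318.72672823 260.58896403]
[320.95719702 256.42282187]
```

>>> {"method": "move_arm", "body": {
  "turn": [
    [0,0,0],
    [0,0,0],
    [0,0,0],
    [0,0,0]
  ],
  "dp": [
    [0,0,0.5],
    [0,0,0.4],
    [0,0,0],
    [0,0,0]
  ],
  "jaw": [-1,-1,-1,-1]
}}

```text
clock: 4.6
tool_pos: [0.6146, 0.1571, 0.0556]
eef_rot: [0.855, 0.519, -0.001, -0.0]
contact_force: [0.7, -0.6, -0.0]
opening: 0.997
```

>>> {"method": "move_arm", "body": {
  "turn": [
    [0,0,0],
    [0,0,0],
    [0,0,0],
    [0,0,0],
    [0,0,0],
    [0,0,0],
    [0,0,0],
    [0,0,0],
    [0,0,0],
    [0,0,0]
  ],
  "dp": [
    [0.04,0.03,0],
    [0,0,0],
    [0,0,0],
    [0,0,0],
    [0,0,0],
    [0,0,0],
    [0,0,0],
    [0,0,0],
    [0,0,0],
    [0,0,0]
  ],
  "jaw": [1,1,1,1,1,1,1,1,1,1],
  "newtons": 30
}}

```text
clock: 5.43
tool_pos: [0.6164, 0.1576, 0.0562]
eef_rot: [0.855, 0.519, 0.0, 0.0]
contact_force: [0.5, -1.0, -0.2]
opening: 0.287
```

>>> {"method": "move_arm", "body": {
  "turn": [
    [0,0,0],
    [0,0,0],
    [0,0,0],
    [0,0,0],
    [0,0,0]
  ],
  "dp": [
    [0,0,-0.16],
    [0,0,-0.16],
    [0,0,-0.16],
    [0,0,0],
    [0,0,0]
  ],
  "jaw": [1,1,1,1,1]
}}

```text
clock: 5.85
tool_pos: [0.6162, 0.1577, 0.0683]
eef_rot: [0.855, 0.519, 0.0, -0.0]
contact_force: [0.7, -0.2, -5.1]
opening: 0.283
```

```bash
python3 look.py w3
```

```text
5.85 [0.6162 0.1577 0.0683] x [4.623e-01 8.867e-01 1.000e-04] z [-0.e+00  1.e-04 -1.e+00] [-0.402  0.934  0.146  1.657 -0.22   0.567 -0.608] [ 0.75 -0.22 -5.05] 0.2834593867584607
```

>>> {"method": "move_arm", "body": {
  "turn": [
    [0,0,-0.0111],
    [0,0,-0.0111],
    [0,0,-0.0111],
    [0,0,-0.0111],
    [0,0,-0.0111],
    [0,0,0]
  ],
  "dp": [
    [-0.01,-0.293,0],
    [-0.01,-0.293,0],
    [-0.01,-0.293,0],
    [-0.01,-0.293,0],
    [-0.01,-0.293,0],
    [0,0,0]
  ],
  "jaw": [1,1,1,1,1,1]
}}

```text
clock: 6.4
tool_pos: [0.5799, 0.1689, 0.0679]
eef_rot: [0.751, 0.66, -0.001, -0.001]
contact_force: [0.7, 0.9, -6.3]
opening: 0.284
```

```bash
cat > rad.py <<'E'
from h import *
st=r.get_state();p=st["tool_pos"];M=R.from_quat(st["eef_rot"]).as_matrix()
for c in [(.5685,.063),(.5655,.063)]:
    d=p[:2]-c;print(c,np.hypot(*d).round(4),np.degrees(np.arctan2(d[1],d[0])).round(2))
print("toolx",np.degrees(np.arctan2(M[1,0],M[0,0])).round(2),p.round(4),st["contact_force"].round(2),st["moment"].round(2),st["opening"],st["clock"])
E
python3 rad.py
```

```text
(0.5685, 0.063) 0.1065 83.83
(0.5655, 0.063) 0.1068 82.23
toolx 82.61 [0.5799 0.1689 0.0679] [ 0.69  0.92 -6.28] [ 0.04 -0.17  0.12] 0.2840139681276932 6.4
```

>>> {"method": "move_arm", "body": {
  "turn": [
    [0,0,-0.0111],
    [0,0,-0.0111],
    [0,0,-0.0111],
    [0,0,-0.0111],
    [0,0,-0.0111],
    [0,0,-0.0111],
    [0,0,-0.0111],
    [0,0,-0.0111],
    [0,0,0]
  ],
  "dp": [
    [-0.01,-0.293,0],
    [-0.01,-0.293,0],
    [-0.01,-0.293,0],
    [-0.01,-0.293,0],
    [-0.01,-0.293,0],
    [-0.01,-0.293,0],
    [-0.01,-0.293,0],
    [-0.01,-0.293,0],
    [0,0,0]
  ],
  "jaw": [1,1,1,1,1,1,1,1,1]
}}

```text
clock: 7.15
tool_pos: [0.5229, 0.1598, 0.068]
eef_rot: [0.542, 0.841, -0.001, -0.001]
contact_force: [0.0, 1.6, -5.6]
opening: 0.281
```

```bash
python3 rad.py; python3 look.py w4
```

```text
(0.5685, 0.063) 0.107 115.2
(0.5655, 0.063) 0.1057 113.73
toolx 114.42 [0.5229 0.1598 0.068 ] [ 0.04  1.63 -5.61] [0.28 0.1  0.13] 0.2808859365034514 7.15
7.15 [0.5229 0.1598 0.068 ] x [-4.134e-01  9.105e-01  5.000e-04] z [-2.2e-03 -4.0e-04 -1.0e+00] [-0.344  0.853 -0.062  1.928  0.13   0.367 -0.08 ] [ 0.04  1.63 -5.61] 0.2808859365034514
```

View pics/w4.png

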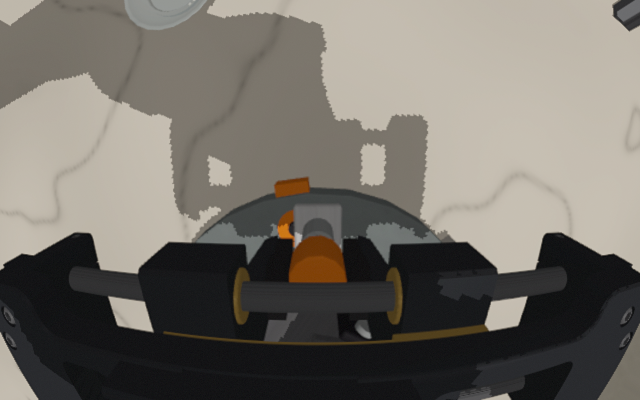

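>>> {"method": "move_arm", "body": {
  "turn": [
    [0,0,-0.01],
    [0,0,-0.01],
    [0,0,0],
    [0,0,0]
  ],
  "dp": [
    [-0.015,-0.265,0],
    [-0.015,-0.265,0],
    [0,0,0],
    [0,0,0]
  ],
  "jaw": [1,1,1,1]
}}

```text
clock: 7.53
tool_pos: [0.5126, 0.1543, 0.0681]
eef_rot: [0.489, 0.872, 0.0, -0.0]
contact_force: [-1.6, 1.9, -6.0]
opening: 0.281
```

```bash
python3 rad.py; python3 look.py w5
```

```text
(0.5685, 0.063) 0.107 121.46
(0.5655, 0.063) 0.1055 120.07
toolx 121.42 [0.5126 0.1543 0.0681] [-1.59  1.9  -6.02] [ 0.49  0.6  -0.07] 0.28067205629140074 7.5333
7.5333 [0.5126 0.1543 0.0681] x [-5.213e-01  8.534e-01  8.000e-04] z [-7.e-04  5.e-04 -1.e+00] [-0.328  0.845 -0.083  1.963  0.185  0.341 -0.01 ] [-1.59  1.9  -6.02] 0.28067205629140074
```

View pics/w5.png

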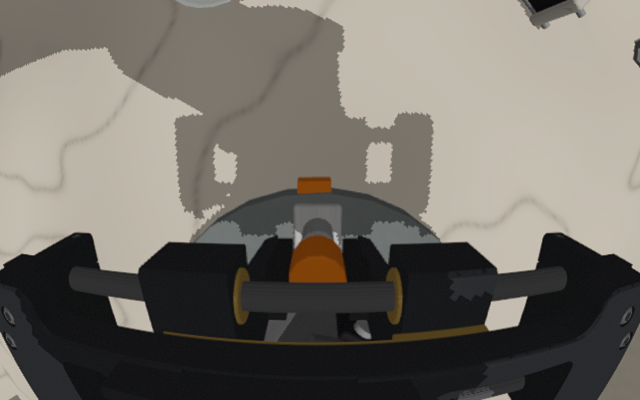

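>>> {"method": "move_arm", "body": {
  "turn": [
    [0,0,-0.0025],
    [0,0,0],
    [0,0,0],
    [0,0,0],
    [0,0,0],
    [0,0,0]
  ],
  "dp": [
    [-0.02,-0.064,0],
    [0,0,0],
    [0,0,0.08],
    [0,0,0.08],
    [0,0,0.08],
    [0,0,0]
  ],
  "jaw": [1,1,1,1,1,1]
}}

```text
clock: 8.08
tool_pos: [0.5112, 0.1533, 0.0619]
eef_rot: [0.481, 0.877, 0.0, -0.001]
contact_force: [-3.7, 4.2, -3.9]
opening: 0.282
```

```bash
python3 rad.py
```

```text
(0.5685, 0.063) 0.107 122.38
(0.5655, 0.063) 0.1054 121.01
toolx 122.48 [0.5112 0.1533 0.0619] [-3.75  4.21 -3.89] [ 0.72  0.77 -0.09] 0.28215490391980447 8.0833
```

>>> {"method": "move_arm", "body": {
  "turn": [
    [0,0,0],
    [0,0,0],
    [0,0,0],
    [0,0,0],
    [0,0,0],
    [0,0,0],
    [0,0,0],
    [0,0,0],
    [0,0,0],
    [0,0,0]
  ],
  "dp": [
    [0.03,0,0.08],
    [0,0,0.08],
    [0,0,0.06],
    [0,0,0],
    [0,0,0],
    [0,0,0],
    [0,0,0],
    [0,0,0],
    [0,0,0],
    [0,0,0]
  ],
  "jaw": [1,1,1,1,-1,-1,-1,-1,-1,-1]
}}

```text
clock: 8.92
tool_pos: [0.5117, 0.1528, 0.0569]
eef_rot: [0.481, 0.877, 0.0, 0.0]
contact_force: [0.2, -0.1, -0.5]
opening: 0.716
```

>>> {"method": "move_arm", "body": {
  "turn": [
    [0,0,0],
    [0,0,0],
    [0,0,0],
    [0,0,0],
    [0,0,0],
    [0,0,0],
    [0,0,0],
    [0,0,0]
  ],
  "dp": [
    [0,0,0],
    [0,0,-0.4],
    [0,0,-0.8],
    [0,0,-0.9],
    [0,0,-0.9],
    [0,0,-0.9],
    [0,0,-0.9],
    [0,0,0]
  ],
  "jaw": [-1,-1,-1,-1,-1,-1,-1,-1]
}}

```text
clock: 9.58
tool_pos: [0.5136, 0.1539, 0.1812]
eef_rot: [0.481, 0.877, 0.003, 0.003]
contact_force: [0.1, -0.4, -0.2]
opening: 1.003
```

```bash
python3 rad.py; python3 look.py w6
```

```text
(0.5685, 0.063) 0.1062 121.17
(0.5655, 0.063) 0.1047 119.76
toolx 122.49 [0.5136 0.1539 0.1812] [ 0.05 -0.44 -0.19] [-0.04  0.02 -0.  ] 1.0028034879013445 9.5833
9.5833 [0.5136 0.1539 0.1812] x [-0.5372  0.8435 -0.0016] z [ 0.0074  0.0028 -1.    ] [-0.291  0.652 -0.141  1.902  0.154  0.59   0.036] [ 0.05 -0.44 -0.19] 1.0028034879013445
```

View pics/w6.png

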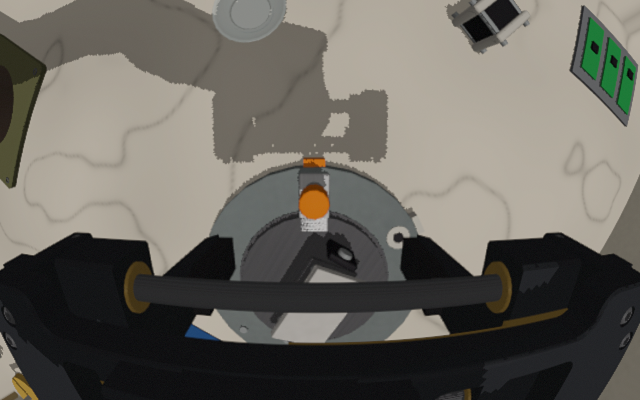

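>>> {"method": "move_arm", "body": {
  "turn": [
    [0,0,0],
    [0,0,0],
    [0,0,0],
    [0,0,0],
    [0,0,0],
    [0,0,0],
    [0,0,0],
    [0,0,0],
    [0,0,0],
    [0,0,0]
  ],
  "dp": [
    [-0.4,-0.27,0],
    [-0.8,-0.55,0],
    [-0.95,-0.66,0],
    [-0.95,-0.66,0],
    [-0.95,-0.66,0],
    [-0.95,-0.66,0],
    [-0.95,-0.66,0],
    [-0.95,-0.66,0],
    [-0.95,-0.66,0],
    [-0.95,-0.66,0]
  ],
  "jaw": [-1,-1,-1,-1,-1,-1,-1,-1,-1,-1]
}}

```text
clock: 10.47
tool_pos: [0.499, -0.1168, 0.1754]
eef_rot: [0.481, 0.877, -0.001, -0.002]
contact_force: [1.0, -0.2, 0.5]
opening: 0.999
```

>>> {"method": "move_arm", "body": {
  "turn": [
    [0,0,0],
    [0,0,0],
    [0,0,0],
    [0,0,0],
    [0,0,-0.0165],
    [0,0,-0.0165],
    [0,0,-0.0165],
    [0,0,-0.0165],
    [0,0,-0.0165],
    [0,0,0]
  ],
  "dp": [
    [-0.95,-0.66,0],
    [-0.95,-0.66,0],
    [-0.95,-0.66,0],
    [-0.95,-0.66,0],
    [-0.75,-0.5,0],
    [-0.43,-0.22,0],
    [0,0,0],
    [0,0,0],
    [0,0,0],
    [0,0,0]
  ],
  "jaw": [-1,-1,-1,-1,-1,-1,-1,-1,-1,-1]
}}

```text
clock: 11.3
tool_pos: [0.4963, -0.2651, 0.1751]
eef_rot: [0.239, 0.971, 0.0, -0.002]
contact_force: [-0.2, -0.5, -0.7]
opening: 0.999
```

```bash
python3 look.py w7
python3 - <<'E'
from h import *
for n in ["top","scene"]:
    s=r.snapshot(n);cv2.imwrite(f'pics/{n}7.png',s["frame"])
    f=s["frame"]; f=f[145:245,265:370] if n=="top" else f[160:265,280:395]
    cv2.imwrite(f'pics/{n}7c.png',cv2.resize(f,None,fx=5.5,fy=5.5,interpolation=cv2.INTER_CUBIC))
E
```

```text
11.3 [ 0.4963 -0.2651  0.1751] x [-0.8854  0.4648  0.0035] z [-0.0032  0.0015 -1.    ] [ 0.641  0.715 -0.394  1.81   0.401  0.7    1.11 ] [-0.19 -0.51 -0.71] 0.9989183567139367
```

View pics/w7.png

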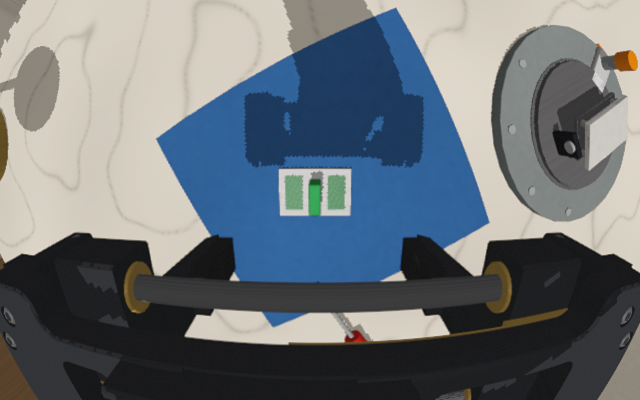

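View pics/top7c.png

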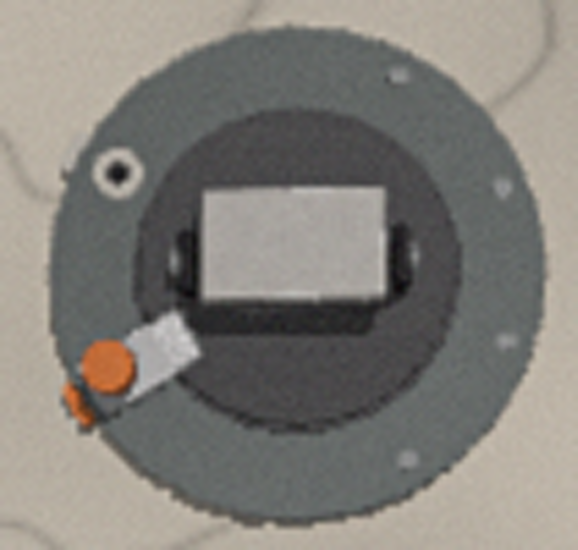

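View pics/scene7c.png

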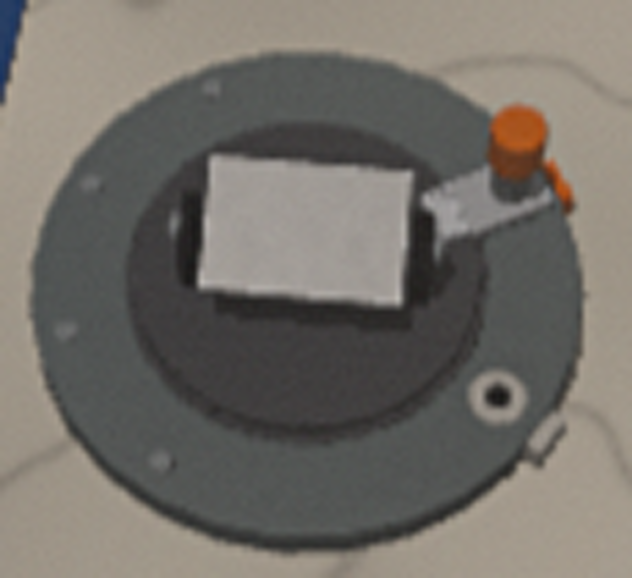

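Run:
```python
from h import *
from scipy.optimize import least_squares
import pickle
st,s=pickle.load(open('w7.pkl','rb')); T=(st["tool_pos"],st["eef_rot"]); f=s["frame"]
cv2.imwrite('pics/w7a.png',cv2.resize(f[155:230,265:365],None,fx=8,fy=8,interpolation=cv2.INTER_CUBIC))
cv2.imwrite('pics/w7b.png',cv2.resize(f[20:230,490:640],None,fx=2.8*1.0,fy=2.8,interpolation=cv2.INTER_CUBIC))
f=cv2.imread('pics/w6.png');cv2.imwrite('pics/w6b.png',cv2.resize(f[220:340,210:430],None,fx=3.5,fy=3.5,interpolation=cv2.INTER_CUBIC))
```

```text
(no output)
```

View pics/w7a.png

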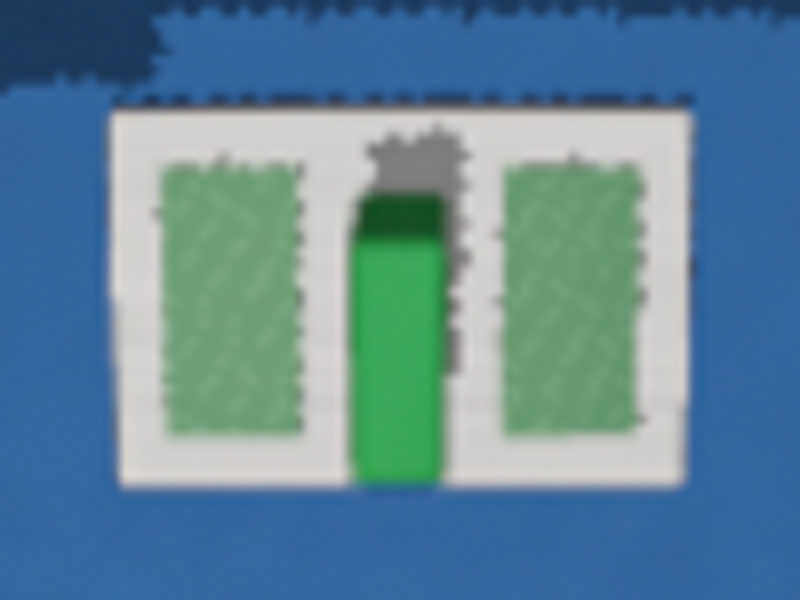

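View pics/w7b.png

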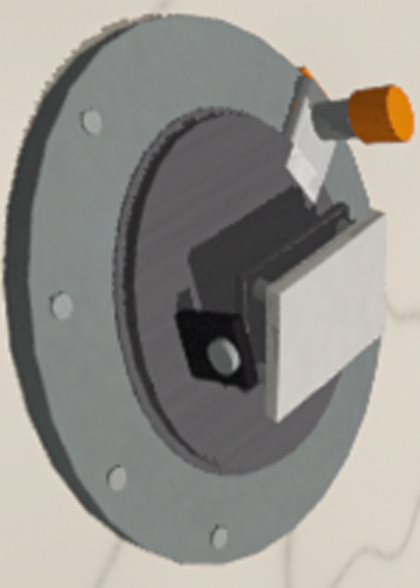

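```bash
cat > fit2.py <<'E'
from h import *
from scipy.optimize import least_squares
import pickle
st,s=pickle.load(open('w7.pkl','rb')); T=(st["tool_pos"],st["eef_rot"])
a=lambda u,v,x0,y0,k:np.array([x0+(u+.5)/k-.5,y0+(v+.5)/k-.5])
# slide
U=[a(u,v,265,155,8) for u,v in [(110,107),(692,109),(685,487),(118,487),(352,238),(445,238),(440,486),(350,485)]]
def sl(p):
    M=R.from_euler('z',p[2]).as_matrix(); o=np.array([p[0],p[1],0])
    L=[(-25,-37.5,8),(-25,37.5,8),(25,37.5,8),(25,-37.5,8),(-15,-6,42),(-15,6,42),(15,6,42),(15,-6,42)]
    return np.array([wproj(s,T,o+M@(np.array(l)*1e-3)) for l in L])-U
f=least_squares(lambda p:sl(p).ravel(),[.498,-.271,-.486],loss='soft_l1');print("slide",f.x,sl(f.x).round(1).tolist())
# face
S={n:r.snapshot(n) for n in ["top","scene"]}
sg=[(-1,-1),(-1,1),(1,1),(1,-1)]
O={"w":[a(u,v,490,20,2.8) for u,v in [(280,295),(385,212),(383,335),(279,420)]],
"top":[a(u,v,265,145,5.5) for u,v in [(386,186),(202,188),(202,300),(387,299)]],
"scene":[a(u,v,280,160,5.5) for u,v in [(209,154),(414,172),(403,307),(197,290)]]}
def fr(p,wt=1):
    F=R.from_euler('ZY',[p[3],p[4]]).as_matrix(); e=[]
    for i,c in enumerate(O):
        sh=p[5+2*i:7+2*i]
        for (x,y),u in zip(sg,O[c]):
            P=p[:3]+F@[x*.03,y*.045,0]
            e.append((wproj(s,T,P) if c=="w" else proj(S[c],P))+sh-u)
    return np.array(e)
for sp in [.5,1.5]:
    f=least_squares(lambda p:np.r_[fr(p).ravel()/.5,p[5:]/sp],[.567,.063,.08,.04,.3]+[0]*6)
    J=f.jac;cov=np.linalg.inv(J.T@J);print("face",f.x.round(4),"sd",np.sqrt(np.diag(cov))[:5].round(4),"cost",f.cost)
print(fr(f.x).round(2).tolist())
# knob
print("knob top",atz(S["top"],a(107,366,265,145,5.5),.084),atz(S["scene"],a(519,131,280,160,5.5),.084))
E
python3 fit2.py
```

```text
slide [ 0.4981145  -0.26958257 -0.48632882] [[-0.4, 0.2], [0.3, 0.1], [-0.1, -0.1], [-0.1, -0.3], [-0.8, -0.2], [0.6, -0.2], [1.1, 0.2], [-0.4, 0.3]]
face [ 0.5727  0.0645  0.075   0.0458  0.5751  1.2107  0.798   0.6907 -0.1192
  0.0274 -0.2699] sd [0.0006 0.0008 0.001  0.0052 0.0101] cost 3058.4224679969698
face [ 0.5677  0.0662  0.0634  0.0535  0.5956  8.2989  6.1779  1.3374 -2.4806
 -0.8727 -0.961 ] sd [0.0016 0.0019 0.0023 0.0054 0.0109] cost 3029.2150148781966
[[4.06, 3.52], [4.56, 3.36], [-4.55, -4.11], [-4.99, -3.47], [0.22, 17.97], [0.06, 19.08], [0.35, -17.76], [-0.78, -19.01], [0.1, 0.61], [-0.56, -0.22], [-0.21, -0.41], [0.76, 0.13]]
knob top [0.51075531 0.15152641 0.084     ] [0.51318288 0.15328276 0.084     ]
```

```bash
sed -i 's/\[(386,186),(202,188),(202,300),(387,299)\]/[(387,299),(202,300),(202,188),(386,186)]/' fit2.py; python3 fit2.py
```

```text
slide [ 0.4981145  -0.26958257 -0.48632882] [[-0.4, 0.2], [0.3, 0.1], [-0.1, -0.1], [-0.1, -0.3], [-0.8, -0.2], [0.6, -0.2], [1.1, 0.2], [-0.4, 0.3]]
face [ 0.5733  0.0642  0.0779  0.0336  0.3152  0.1061  0.0413  0.629   0.2195
  0.1513 -0.0513] sd [0.0006 0.0008 0.001  0.0051 0.0114] cost 7.647968174531128
face [ 0.5743  0.0662  0.0762  0.0339  0.312   0.1592  0.0176  1.4484  0.5249
 -0.5472 -0.8164] sd [0.0016 0.0018 0.0021 0.0052 0.0123] cost 5.866374542079629
[[-0.17, -0.63], [0.4, 0.23], [-0.02, -0.4], [-0.23, 0.81], [0.06, -0.54], [-0.07, 0.1], [0.14, 0.42], [-0.29, -0.03], [0.36, 0.37], [-0.16, 0.17], [-0.18, -0.15], [0.04, -0.3]]
knob top [0.51075531 0.15152641 0.084     ] [0.51318288 0.15328276 0.084     ]
```

>>> {"method": "move_arm", "body": {
  "turn": [
    [0,0,0],
    [0,0,0],
    [0,0,0],
    [0,0,0],
    [0,0,0],
    [0,0,0],
    [0,0,0],
    [0,0,0],
    [0,0,0],
    [0,0,0]
  ],
  "dp": [
    [-0.15,-0.13,0.4],
    [0,0,0.9],
    [0,0,0.9],
    [0,0,0.9],
    [0,0,0.9],
    [0,0,0.9],
    [0,0,0.6],
    [0,0,0.4],
    [0,0,0],
    [0,0,0]
  ],
  "jaw": [-1,-1,-1,-1,-1,-1,-1,-1,-1,-1]
}}

```text
clock: 12.48
tool_pos: [0.5, -0.269, 0.0288]
eef_rot: [0.24, 0.971, 0.0, -0.0]
contact_force: [0.7, -0.6, 0.7]
opening: 1.0
```

```bash
python3 look.py w8
```

```text
12.4833 [ 0.5    -0.269   0.0288] x [-8.847e-01  4.662e-01  5.000e-04] z [-5.e-04  1.e-04 -1.e+00] [ 0.555  0.942 -0.244  1.866  0.53   0.398  1.   ] [ 0.68 -0.65  0.74] 0.9996574792618451
```

View pics/w8.png

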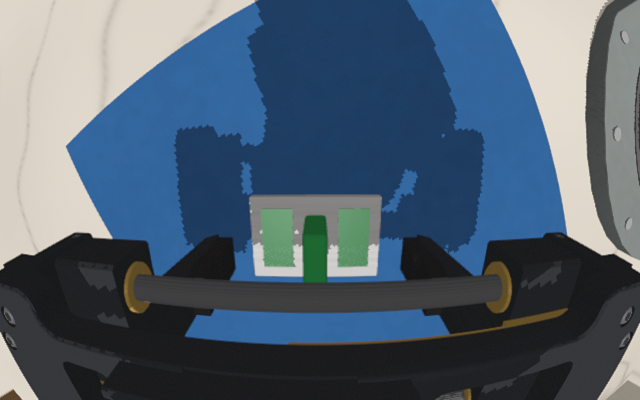

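>>> {"method": "move_arm", "body": {
  "turn": [
    [0,0,0],
    [0,0,0],
    [0,0,0],
    [0,0,0]
  ],
  "dp": [
    [0.06,-0.04,0.35],
    [0,0,0.28],
    [0,0,0],
    [0,0,0]
  ],
  "jaw": [-1,-1,-1,-1]
}}

```text
clock: 12.87
tool_pos: [0.4979, -0.2692, 0.0132]
eef_rot: [0.24, 0.971, 0.0, -0.0]
contact_force: [-0.3, 0.2, -0.2]
opening: 0.996
```

```bash
python3 look.py w9
python3 - <<'E'
from h import *
import pickle
from scipy.optimize import least_squares
st,s=pickle.load(open('w8.pkl','rb')); T=(st["tool_pos"],st["eef_rot"])
for l in [(-25,-37.5,8),(-25,37.5,8),(25,37.5,8),(25,-37.5,8),(-15,-6,42),(-15,6,42)]:
    print(l,wproj(s,T,np.array([.498,-.2697,0])+R.from_euler('z',-.486).as_matrix()@(np.array(l)*1e-3)).round(1))
E
```

```text
12.8667 [ 0.4979 -0.2692  0.0132] x [-8.846e-01  4.663e-01  5.000e-04] z [-5.e-04  1.e-04 -1.e+00] [ 0.545  0.967 -0.224  1.872  0.542  0.363  0.989] [-0.28  0.15 -0.21] 0.9961315014969759
(-25, -37.5, 8) [248.1 196.2]
(-25, 37.5, 8) [382.1 196.2]
(25, 37.5, 8) [376.5 276. ]
(25, -37.5, 8) [253.8 275.8]
(-15, -6, 42) [301.2 234.9]
(-15, 6, 42) [327.6 234.9]
```

>>> {"method": "move_arm", "body": {
  "turn": [
    [0,0,0],
    [0,0,0],
    [0,0,0],
    [0,0,0],
    [0,0,0],
    [0,0,0],
    [0,0,0],
    [0,0,0],
    [0,0,0],
    [0,0,0]
  ],
  "dp": [
    [0,0,0],
    [0,0,0],
    [0,0,0],
    [0,0,0],
    [0,0,0],
    [0,0,0],
    [0,0,0],
    [0,0,0],
    [0,0,0],
    [0,0,0]
  ],
  "jaw": [1,1,1,1,1,1,1,1,1,1],
  "newtons": 40
}}

```text
clock: 13.75
tool_pos: [0.4982, -0.2692, 0.0134]
eef_rot: [0.24, 0.971, 0.0, -0.0]
contact_force: [-0.4, -1.3, 0.6]
opening: 0.267
```

>>> {"method": "move_arm", "body": {
  "turn": [
    [0,0,0],
    [0,0,0],
    [0,0,0],
    [0,0,0],
    [0,0,0],
    [0,0,0],
    [0,0,0],
    [0,0,0],
    [0,0,0],
    [0,0,0]
  ],
  "dp": [
    [0,0,0],
    [0,0,-0.2],
    [0,0,-0.4],
    [0,0,-0.8],
    [0,0,-0.9],
    [0,0,-0.9],
    [0,0,-0.9],
    [0,0,-0.9],
    [0,0,-0.9],
    [0,0,-0.9]
  ],
  "jaw": [1,1,1,1,1,1,1,1,1,1]
}}

```text
clock: 14.58
tool_pos: [0.4978, -0.2691, 0.1855]
eef_rot: [0.24, 0.971, -0.0, 0.0]
contact_force: [0.7, -0.5, -0.7]
opening: 0.13
```

```bash
python3 look.py w10
```

```text
14.5833 [ 0.4978 -0.2691  0.1855] x [-8.848e-01  4.661e-01 -3.000e-04] z [ 3.e-04 -2.e-04 -1.e+00] [ 0.654  0.704 -0.407  1.795  0.396  0.725  1.119] [ 0.73 -0.5  -0.71] 0.12954353571121702
```

View pics/w10.png

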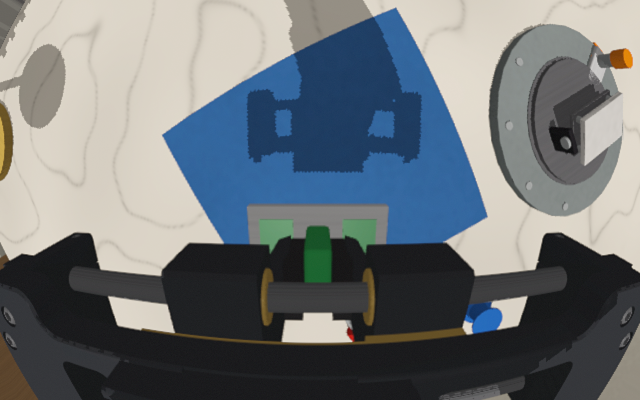

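```bash
cat > inhand.py <<'E'
from h import *
import pickle,sys
st,s=pickle.load(open(sys.argv[1]+'.pkl','rb'))
cv2.imwrite(f'pics/{sys.argv[1]}z.png',cv2.resize(s["frame"][195:290,235:400],None,fx=4.8,fy=4.8,interpolation=cv2.INTER_CUBIC))
for z in [.0054,.0074]:
  for p in [(.025,-.0375,z),(.025,.0375,z),(.015,-.006,z-.034),(.015,.006,z-.034)]:
    u=wproj(s,(np.zeros(3),[0,0,0,1]),p); print(p,u.round(1),((u-[235,195]+.5)*4.8).round(0))
E
python3 inhand.py w10
```

```text
(0.025, -0.0375, 0.0054) [244.7 205.9] [49. 55.]
(0.025, 0.0375, 0.0054) [390.8 205.9] [750.  55.]
(0.015, -0.006, -0.0286) [303.2 251.4] [330. 273.]
(0.015, 0.006, -0.0286) [332.5 251.4] [470. 273.]
(0.025, -0.0375, 0.0074) [245.5 204.9] [53. 50.]
(0.025, 0.0375, 0.0074) [389.9 204.9] [746.  50.]
(0.015, -0.006, -0.026600000000000002) [303.4 249.5] [331. 264.]
(0.015, 0.006, -0.026600000000000002) [332.3 249.4] [469. 264.]
```

View pics/w10z.png

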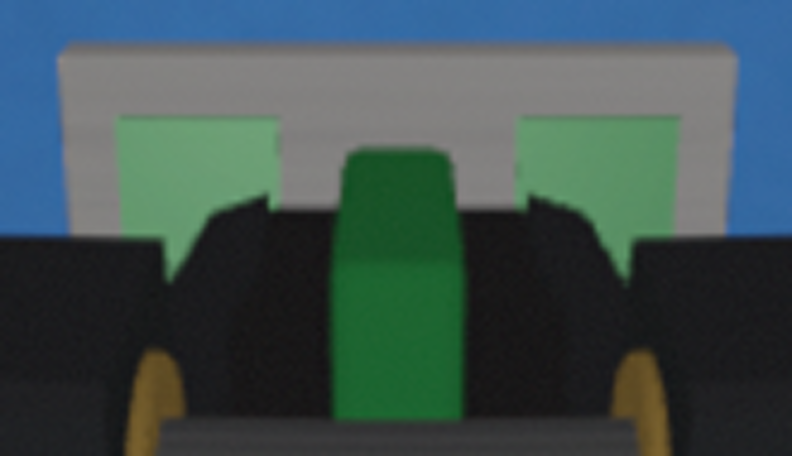

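Run:
```python
from h import *
import pickle
for n in ['w9','w8']:
    st,s=pickle.load(open(n+'.pkl','rb'))
    cv2.imwrite(f'pics/{n}z.png',cv2.resize(s["frame"][185:290,235:400],None,fx=4.8,fy=4.8,interpolation=cv2.INTER_CUBIC))
```

```text
(no output)
```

View pics/w9z.png

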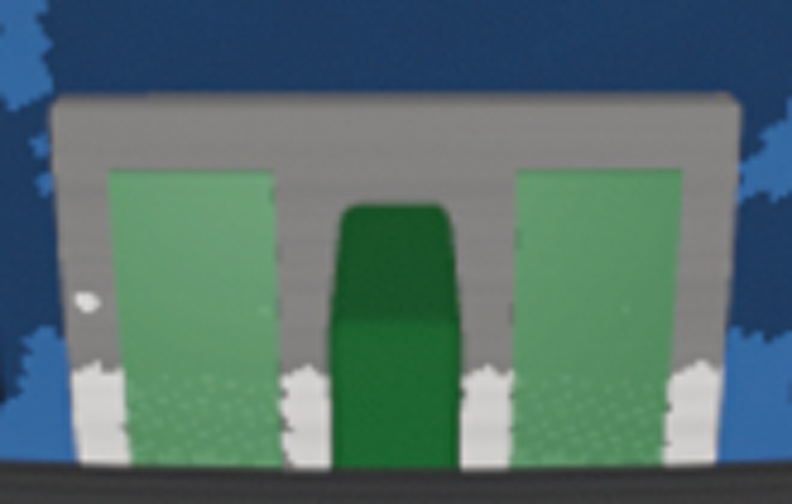

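>>> {"method": "move_arm", "body": {
  "turn": [
    [0,0,-0.0165],
    [0,0,-0.0165],
    [0,0,-0.0165],
    [0,0,-0.0165],
    [0,0,-0.0167],
    [0,0,0],
    [0,0,0],
    [0,0,0],
    [0,0,0],
    [0,0,0]
  ],
  "dp": [
    [0,0,0],
    [0,0,0],
    [0,0,0],
    [0,0,0],
    [0,0,0],
    [-0.3,0.5,0],
    [-0.5,0.8,0],
    [-0.5,0.8,0],
    [-0.5,0.8,0],
    [-0.5,0.8,0]
  ],
  "jaw": [1,1,1,1,1,1,1,1,1,1]
}}

```text
clock: 15.47
tool_pos: [0.5526, -0.174, 0.1841]
eef_rot: [-0.017, 1.0, -0.0, 0.0]
contact_force: [0.4, -0.4, -1.0]
opening: 0.129
```

>>> {"method": "move_arm", "body": {
  "turn": [
    [0,0,0],
    [0,0,0],
    [0,0,0],
    [0,0,0],
    [0,0,0],
    [0,0,0]
  ],
  "dp": [
    [-0.5,0.8,0],
    [-0.5,0.8,0],
    [-0.5,0.8,0],
    [-0.31,0.5,0],
    [0,0,0],
    [0,0,0]
  ],
  "jaw": [1,1,1,1,1,1]
}}

```text
clock: 15.97
tool_pos: [0.5949, -0.1004, 0.1838]
eef_rot: [-0.018, 1.0, -0.0, -0.0]
contact_force: [-0.3, -0.7, 0.1]
opening: 0.132
```

```bash
python3 look.py w11
```

```text
15.9667 [ 0.5949 -0.1004  0.1838] x [-9.993e-01 -3.630e-02  2.000e-04] z [-2.e-04 -4.e-04 -1.e+00] [ 0.385  0.769 -0.528  1.677  0.495  0.832  1.246] [-0.33 -0.72  0.1 ] 0.1319763603469381
```

View pics/w11.png

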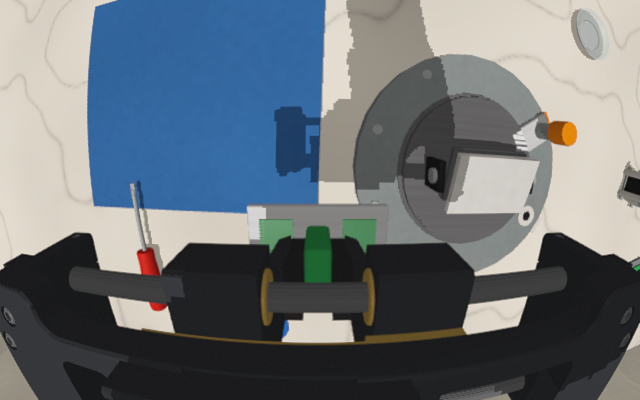

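Great view of the face, at about (493,182). I'll zoom in and refit with this view added.

Run:
```python
from h import *
f=cv2.imread('pics/w11.png');cv2.imwrite('pics/w11b.png',cv2.resize(f[120:230,425:585],None,fx=5,fy=5,interpolation=cv2.INTER_CUBIC))
```

```text
(no output)
```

View pics/w11b.png

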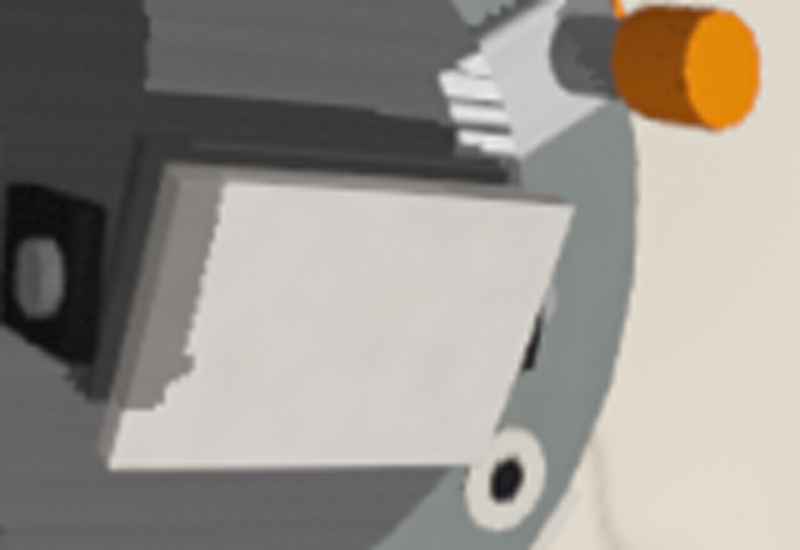

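```bash
cat > fit3.py <<'E'
from h import *
from scipy.optimize import least_squares
import pickle
a=lambda u,v,x0,y0,k:np.array([x0+(u+.5)/k-.5,y0+(v+.5)/k-.5])
W={n:pickle.load(open(n+'.pkl','rb')) for n in ['w7','w11']}
S={n:r.snapshot(n) for n in ["top","scene"]}
sg=[(-1,-1),(-1,1),(1,1),(1,-1)]
O={"w7":[a(u,v,490,20,2.8) for u,v in [(280,295),(385,212),(383,335),(279,420)]],
"w11":[a(u,v,425,120,5) for u,v in [(183,180),(574,208),(495,463),(110,468)]],
"top":[a(u,v,265,145,5.5) for u,v in [(387,299),(202,300),(202,188),(386,186)]],
"scene":[a(u,v,280,160,5.5) for u,v in [(209,154),(414,172),(403,307),(197,290)]]}
def pj(c,P):
    if c in W: st,s=W[c]; return wproj(s,(st["tool_pos"],st["eef_rot"]),P)
    return proj(S[c],P)
def fr(p,use):
    F=R.from_euler('ZY',[p[3],p[4]]).as_matrix(); e=[]
    for i,c in enumerate(use):
        for (x,y),u in zip(sg,O[c]): e.append(pj(c,p[:3]+F@[x*.03,y*.045,0])+p[5+2*i:7+2*i]-u)
    return np.array(e)
for use in [["w7","w11","top","scene"],["w11","w7"],["w11"],["w11","top","scene"]]:
  for sp in ([.5,1.5] if len(use)>2 else [.5]):
    f=least_squares(lambda p:np.r_[fr(p,use).ravel()/.5,p[5:]/sp],[.573,.064,.078,.04,.3]+[0]*2*len(use))
    J=f.jac;cov=np.linalg.inv(J.T@J);print(use,sp,f.x.round(4),"sd",np.sqrt(np.diag(cov))[:5].round(4),f.cost.round(1))
    if use[0]=="w11": print(fr(f.x,use)[:4].round(2).tolist())
st,s=W["w11"];T=(st["tool_pos"],st["eef_rot"]);u=a(722,70,425,120,5)
o,d=wray(s,T,u);
o2,d2=ray(S["top"],a(107,366,265,145,5.5)); o3,d3=ray(S["scene"],a(519,131,280,160,5.5))
A=[];b=[]
for oo,dd in [(o,d),(o2,d2),(o3,d3)]:
    dd=dd/np.linalg.norm(dd);P=np.eye(3)-np.outer(dd,dd);A.append(P);b.append(P@oo)
print("knobtop tri",np.linalg.lstsq(np.vstack(A),np.hstack(b),rcond=None)[0], watz(s,T,u,.084))
E
python3 fit3.py
```

```text
['w7', 'w11', 'top', 'scene'] 0.5 [ 0.5733  0.0646  0.0776  0.0375  0.3187  0.0907  0.2018  0.3518 -0.1003
  0.7451  0.1887  0.019  -0.0837] sd [0.0004 0.0006 0.0008 0.0035 0.0085] 18.2
['w7', 'w11', 'top', 'scene'] 1.5 [ 0.5737  0.0649  0.0761  0.0371  0.3163  0.814   0.1075  1.0137 -0.2396
  0.9783  0.302  -0.0557 -0.5492] sd [0.0011 0.001  0.0014 0.0037 0.0092] 15.9
['w11', 'w7'] 0.5 [ 0.5736  0.0654  0.0768  0.039   0.3178  0.1634 -0.231   0.1765  0.2763] sd [0.0005 0.0008 0.001  0.0039 0.0089] 13.8
[[0.24, -0.2], [0.54, -0.63], [-1.72, 0.43], [0.78, 0.63]]
['w11'] 0.5 [0.5732 0.065  0.0772 0.0413 0.3235 0.2055 0.0364] sd [0.0006 0.001  0.0015 0.005  0.0133] 9.6
[[0.14, -0.16], [0.67, -0.77], [-1.67, 0.27], [0.66, 0.63]]
['w11', 'top', 'scene'] 0.5 [0.5731 0.0643 0.078  0.0385 0.3227 0.3519 0.0292 0.6668 0.14   0.1012
 0.0532] sd [0.0005 0.0007 0.0011 0.0043 0.0122] 13.7
[[0.05, -0.41], [0.84, -0.72], [-1.66, 0.48], [0.42, 0.61]]
['w11', 'top', 'scene'] 1.5 [ 0.5734  0.064   0.0764  0.0376  0.3197  1.5648  0.0257  0.6654  0.2181
  0.2806 -0.3635] sd [0.0013 0.0012 0.0017 0.0045 0.0131] 11.9
[[0.06, -0.33], [0.72, -0.62], [-1.58, 0.46], [0.62, 0.49]]
knobtop tri [0.51122648 0.15270281 0.08122425] [0.51150152 0.15020224 0.084     ]
```

>>> {"method": "move_arm", "body": {
  "turn": [
    [0,0,0],
    [0,0,0],
    [0,0,0],
    [0,0,0],
    [0,0,0],
    [0,0,0],
    [0,0,0],
    [0,0,0],
    [0,0,0]
  ],
  "dp": [
    [-0.02,0.4,0],
    [-0.02,0.8,0],
    [-0.02,0.9,0],
    [-0.02,0.9,0],
    [-0.02,0.9,0],
    [-0.02,0.9,0],
    [-0.03,0.9,0],
    [-0.03,0.64,0],
    [-0.03,0.3,0]
  ],
  "jaw": [1,1,1,1,1,1,1,1,1]
}}

```text
clock: 16.87
tool_pos: [0.5941, 0.0688, 0.1838]
eef_rot: [-0.019, 1.0, 0.001, 0.0]
contact_force: [-0.1, 1.6, -0.2]
opening: 0.133
```

>>> {"method": "move_arm", "body": {
  "turn": [
    [0,0.012,0],
    [0,0.013,0],
    [0,0.013,0],
    [0,0.0126,0],
    [0,0,0],
    [0,0,0]
  ],
  "dp": [
    [0,0,0],
    [0,0,0],
    [0,0,0],
    [0,0,0],
    [0,0,0],
    [0,0,0]
  ],
  "jaw": [1,1,1,1,1,1]
}}

```text
clock: 17.37
tool_pos: [0.595, 0.0645, 0.1824]
eef_rot: [-0.016, 0.987, -0.003, -0.158]
contact_force: [-0.2, 0.2, -1.0]
opening: 0.13
```

```bash
cat > tgt.py <<'E'
from h import *
c=np.array([.5733,.0647,.0775]);F=R.from_euler('ZY',[.038,.318]).as_matrix();n=F[:,2]
st=r.get_state();M=R.from_quat(st["eef_rot"]).as_matrix();D=np.diag([-1,1,-1.])
print("rotvec units",(R.from_matrix(M.T@F@D).as_rotvec()/2/np.pi).round(4))
for h in [.065,.0134,.0084]: print(h,"dp units",(M.T@(c+n*h-st["tool_pos"])/.025).round(3))
print("in face (mm)",(F.T@(st["tool_pos"]-c)*1e3).round(2),"pos",st["tool_pos"].round(4),"F tool",(M.T@st["contact_force"]).round(2),"mom tool",(M.T@st["moment"]).round(3),st["opening"].round(3),st["clock"],st["q"].round(2))
E
python3 tgt.py
```

```text
rotvec units [ 0.0002  0.0001 -0.0008]
0.065 dp units [-0.487  0.041  1.658]
0.0134 dp units [-0.485  0.038  3.722]
0.0084 dp units [-0.485  0.038  3.922]Traceback (most recent call last):
  File "tgt.py", line 6, in <module>
    print("in face (mm)",(F.T@(st["tool_pos"]-c)*1e3).round(2),"pos",st["tool_pos"].round(4),"F tool",(M.T@st["contact_force"]).round(2),"mom tool",(M.T@st["moment"]).round(3),st["opening"].round(3),st["clock"],st["q"].round(2))
                                                                                                                                                                                ^^^^^^^^^^^^^^^^^^^
AttributeError: 'float' object has no attribute 'round'
```

>>> {"method": "move_arm", "body": {
  "turn": [
    [0,0,-0.0008],
    [0,0,0],
    [0,0,0],
    [0,0,0],
    [0,0,0],
    [0,0,0],
    [0,0,0],
    [0,0,0]
  ],
  "dp": [
    [-0.24,0.02,0.3],
    [-0.24,0.02,0.6],
    [0,0,0.7],
    [0,0,0.7],
    [0,0,0.6],
    [0,0,0.3],
    [0,0,0],
    [0,0,0]
  ],
  "jaw": [1,1,1,1,1,1,1,1]
}}

```text
clock: 18.03
tool_pos: [0.581, 0.0658, 0.1041]
eef_rot: [-0.02, 0.987, -0.002, -0.158]
contact_force: [0.3, 0.8, -0.4]
opening: 0.129
```

```bash
sed -i 's/st\["opening"\].round(3)/st["opening"]/' tgt.py; python3 tgt.py; python3 look.py w12
python3 - <<'E'
from h import *
import pickle
out={}
for n in ["top","scene"]:
    s=r.snapshot(n);out[n]=s
    f=s["frame"]; f=f[145:245,265:370] if n=="top" else f[140:245,280:395]
    cv2.imwrite(f'pics/{n}12c.png',cv2.resize(f,None,fx=5.5,fy=5.5,interpolation=cv2.INTER_CUBIC))
E
```

```text
rotvec units [0.0002 0.0001 0.0003]
0.065 dp units [-0.04  -0.033 -1.493]
0.0134 dp units [-0.039 -0.035  0.571]
0.0084 dp units [-0.039 -0.035  0.771]
in face (mm) [-0.98  0.85 27.68] pos [0.581  0.0658 0.1041] F tool [-0.45  0.81  0.32] mom tool [-0.045 -0.355 -0.017] 0.12923190916079696 18.0333 [ 0.08  0.99 -0.51  1.46  0.39  1.12  1.09]
18.0333 [0.581  0.0658 0.1041] x [-0.9493 -0.0382  0.312 ] z [-0.3119 -0.0108 -0.9501] [ 0.083  0.994 -0.514  1.459  0.388  1.117  1.092] [ 0.29  0.82 -0.45] 0.12923190916079696
```

View pics/w12.png

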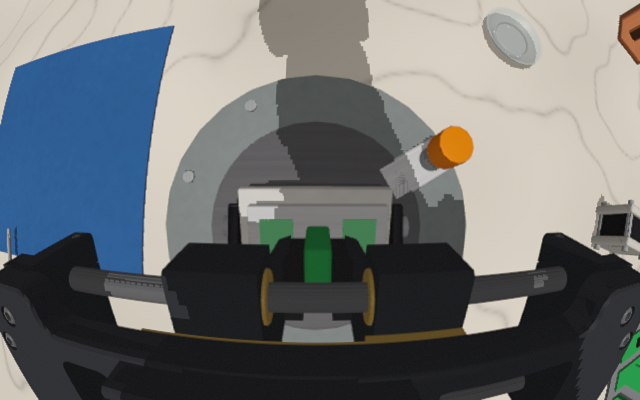

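View pics/scene12c.png

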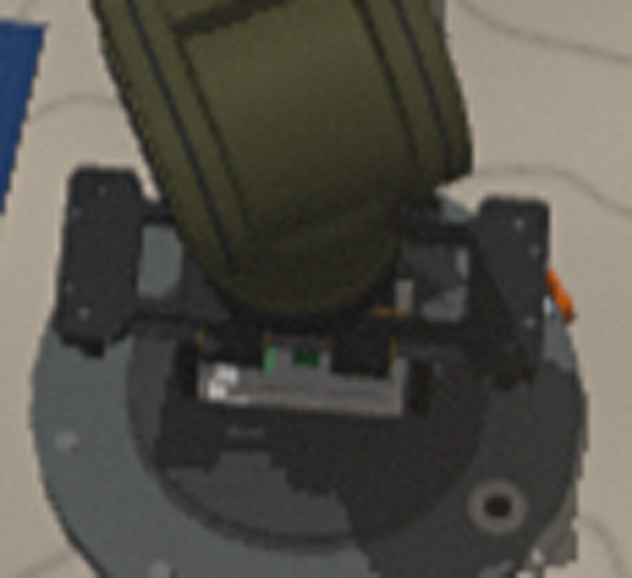

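View pics/top12c.png

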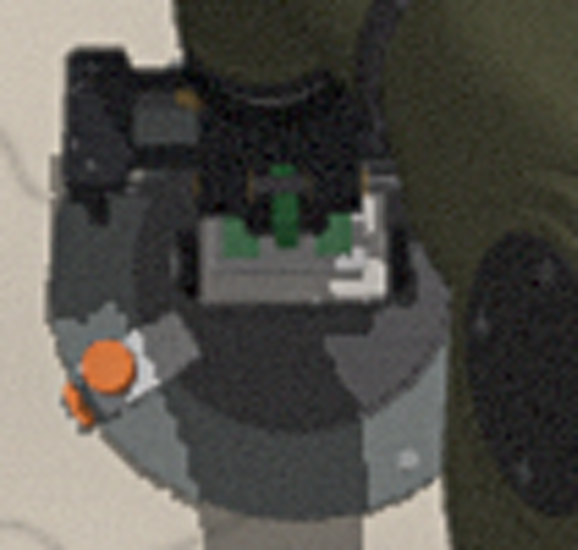

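Slide and face line up and look parallel. Next I'll zoom in on the wrist view and check the relative offset.

Run:
```python
from h import *
import pickle
st,s=pickle.load(open('w12.pkl','rb'));T=(st["tool_pos"],st["eef_rot"])
cv2.imwrite('pics/w12z.png',cv2.resize(s["frame"][170:270,225:405],None,fx=4.4,fy=4.4,interpolation=cv2.INTER_CUBIC))
c=np.array([.5733,.0647,.0775]);F=R.from_euler('ZY',[.038,.318]).as_matrix()
z=lambda u:((u-[225,170]+.5)*4.4).round(0)
for x,y in [(-.03,-.045),(-.03,.045)]: print("face",z(wproj(s,T,c+F@[x,y,0])))
M=R.from_quat(T[1]).as_matrix()
for p in [(.025,-.0375,.0074),(.025,.0375,.0074),(.025,-.0375,.0134),(.025,.0375,.0134),(.015,-.006,-.0266),(.015,.006,-.0266)]: print("slide",p,z(wproj(s,T,T[0]+M@p)))
```

```text
face [62. 84.]
face [743.  85.]
slide (0.025, -0.0375, 0.0074) [ 90. 154.]
slide (0.025, 0.0375, 0.0074) [726. 153.]
slide (0.025, -0.0375, 0.0134) [101. 141.]
slide (0.025, 0.0375, 0.0134) [715. 141.]
slide (0.015, -0.006, -0.0266) [344. 349.]
slide (0.015, 0.006, -0.0266) [471. 349.]
```

View pics/w12z.png

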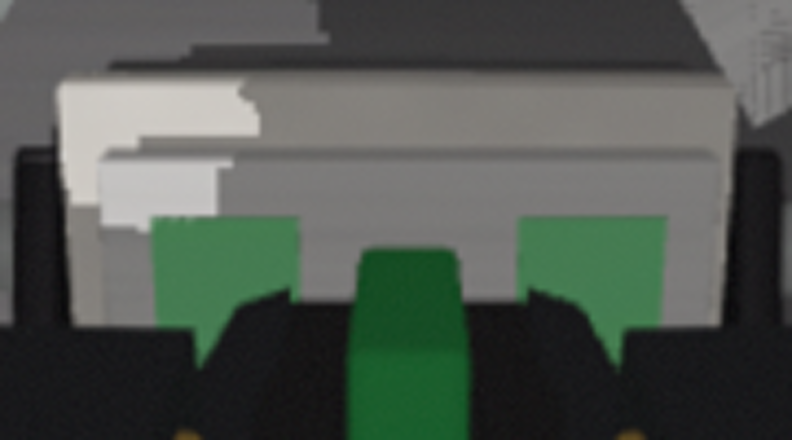

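>>> {"method": "move_arm", "body": {
  "turn": [
    [0,0,0],
    [0,0,0],
    [0,0,0],
    [0,0,0]
  ],
  "dp": [
    [-0.03,-0.055,0.25],
    [0,0,0.18],
    [0,0,0],
    [0,0,0]
  ],
  "jaw": [1,1,1,1]
}}

```text
clock: 18.52
tool_pos: [0.5784, 0.0642, 0.0931]
eef_rot: [-0.019, 0.987, -0.002, -0.158]
contact_force: [-0.1, -0.3, -0.7]
opening: 0.131
```

```bash
python3 tgt.py
```

```text
rotvec units [ 0.0001 -0.      0.0003]
0.065 dp units [-0.002  0.028 -1.944]
0.0134 dp units [-0.002  0.026  0.12 ]
0.0084 dp units [-0.002  0.026  0.32 ]
in face (mm) [-0.06 -0.66 16.41] pos [0.5784 0.0642 0.0931] F tool [-0.11 -0.31  0.65] mom tool [-0.015 -0.298  0.009] 0.13106690438493326 18.5167 [ 0.08  1.01 -0.51  1.47  0.4   1.09  1.09]
```

>>> {"method": "move_arm", "body": {
  "turn": [
    [0,0,0],
    [0,0,0],
    [0,0,0],
    [0,0,0]
  ],
  "dp": [
    [0,0,0.1],
    [0,0,0],
    [0,0,0],
    [0,0,0]
  ],
  "jaw": [1,1,1,1]
}}

```text
clock: 18.85
tool_pos: [0.5779, 0.0644, 0.0912]
eef_rot: [-0.02, 0.987, -0.002, -0.158]
contact_force: [0.8, -0.7, 1.5]
opening: 0.133
```

```bash
python3 tgt.py
```

```text
rotvec units [0.0002 0.0001 0.0003]
0.065 dp units [ 2.000e-03  2.100e-02 -2.022e+00]
0.0134 dp units [0.003 0.019 0.042]
0.0084 dp units [0.004 0.019 0.242]
in face (mm) [ 0.09 -0.47 14.44] pos [0.5779 0.0644 0.0912] F tool [-0.23 -0.74 -1.64] mom tool [ 0.093 -0.233 -0.02 ] 0.1325662613614755 18.85 [ 0.08  1.01 -0.51  1.47  0.4   1.09  1.09]
```

>>> {"method": "move_arm", "body": {
  "turn": [
    [0,0,0],
    [0,0,0],
    [0,0,0],
    [0,0,0]
  ],
  "dp": [
    [0,0,0.08],
    [0,0,0],
    [0,0,0],
    [0,0,0]
  ],
  "jaw": [1,1,1,1]
}}

```text
clock: 19.18
tool_pos: [0.5772, 0.0644, 0.0892]
eef_rot: [-0.019, 0.987, -0.002, -0.158]
contact_force: [1.4, -1.0, 3.9]
opening: 0.135
```

```bash
python3 tgt.py|tail -1
```

```text
in face (mm) [ 0.09 -0.48 12.3 ] pos [0.5772 0.0644 0.0892] F tool [-0.06 -1.05 -4.1 ] mom tool [ 0.156 -0.187 -0.023] 0.13517467309590347 19.1833 [ 0.08  1.01 -0.51  1.48  0.4   1.09  1.08]
```

>>> {"method": "move_arm", "body": {
  "turn": [
    [0,0,0],
    [0,0,0],
    [0,0,0],
    [0,0,0]
  ],
  "dp": [
    [0,0,0.08],
    [0,0,0],
    [0,0,0],
    [0,0,0]
  ],
  "jaw": [1,1,1,1]
}}

```text
clock: 19.52
tool_pos: [0.5766, 0.0644, 0.0872]
eef_rot: [-0.02, 0.987, -0.002, -0.158]
contact_force: [1.7, -1.5, 4.1]
opening: 0.131
```

```bash
python3 tgt.py|tail -1
```

```text
in face (mm) [ 0.08 -0.47 10.26] pos [0.5766 0.0644 0.0872] F tool [-0.33 -1.53 -4.39] mom tool [ 0.187 -0.2   -0.035] 0.13138816846839763 19.5167 [ 0.08  1.01 -0.51  1.48  0.4   1.08  1.08]
```

>>> {"method": "move_arm", "body": {
  "turn": [
    [0,0,0],
    [0,0,0],
    [0,0,0],
    [0,0,0],
    [0,0,0],
    [0,0,0]
  ],
  "dp": [
    [0,0,0.05],
    [0,0,0],
    [0,0,0],
    [0,0,0],
    [0,0,0],
    [0,0,0]
  ],
  "jaw": [1,1,1,1,1,1]
}}

```text
clock: 20.02
tool_pos: [0.5763, 0.0643, 0.0862]
eef_rot: [-0.02, 0.987, -0.002, -0.158]
contact_force: [1.6, -0.4, 5.8]
opening: 0.131
```

```bash
python3 tgt.py|tail -1; python3 look.py w13
python3 - <<'E'
from h import *
import pickle
st,s=pickle.load(open('w13.pkl','rb'));T=(st["tool_pos"],st["eef_rot"])
cv2.imwrite('pics/w13z.png',cv2.resize(s["frame"][170:270,225:405],None,fx=4.4,fy=4.4,interpolation=cv2.INTER_CUBIC))
M=R.from_quat(T[1]).as_matrix()
z=lambda u:((u-[225,170]+.5)*4.4).round(0)
for h in [.0134,.0154]:
  for x,y in [(.03,-.045),(.03,.045)]: print("face",h,z(wproj(s,T,T[0]+M@[x,y,h])))
for n in ["top","scene"]:
    q=r.snapshot(n)
    f=q["frame"]; f=f[145:245,265:370] if n=="top" else f[140:245,280:395]
    cv2.imwrite(f'pics/{n}13c.png',cv2.resize(f,None,fx=5.5,fy=5.5,interpolation=cv2.INTER_CUBIC))
for _ in range(5): 
    r.snapshot("top"); st=r.get_state(); print((M.T@st["contact_force"]).round(2))
E
```

```text
in face (mm) [ 0.1  -0.47  9.16] pos [0.5763 0.0643 0.0862] F tool [ 0.33 -0.45 -5.96] mom tool [ 0.23  -0.058 -0.044] 0.1308631610713226 20.0167 [ 0.08  1.01 -0.51  1.48  0.4   1.08  1.08]
20.0167 [0.5763 0.0643 0.0862] x [-0.9493 -0.0378  0.3121] z [-0.3119 -0.0107 -0.95  ] [ 0.083  1.012 -0.507  1.482  0.4    1.078  1.083] [ 1.56 -0.4   5.76] 0.1308631610713226
face 0.0134 [ 39. 101.]
face 0.0134 [777. 101.]
face 0.0154 [44. 98.]
face 0.0154 [773.  98.]
[ 0.16 -1.12 -5.4 ]
[ 0.35 -1.67 -5.93]
[ 0.34 -1.09 -7.04]
[ 0.53 -0.74 -5.38]
[ 0.17 -1.36 -6.37]
```

View pics/w13z.png

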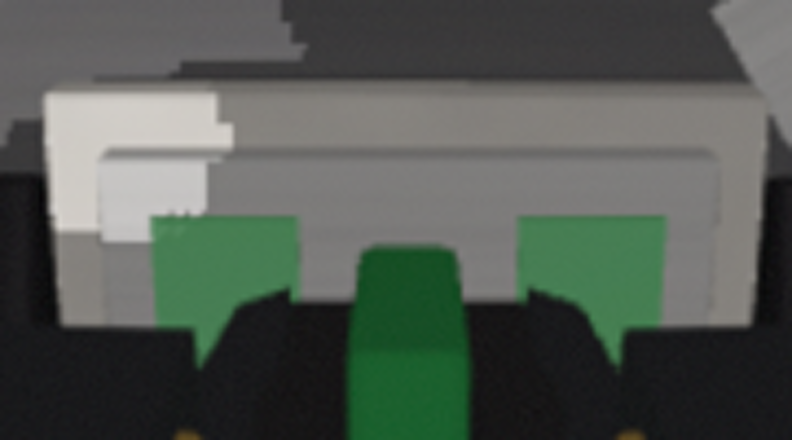

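View pics/top13c.png

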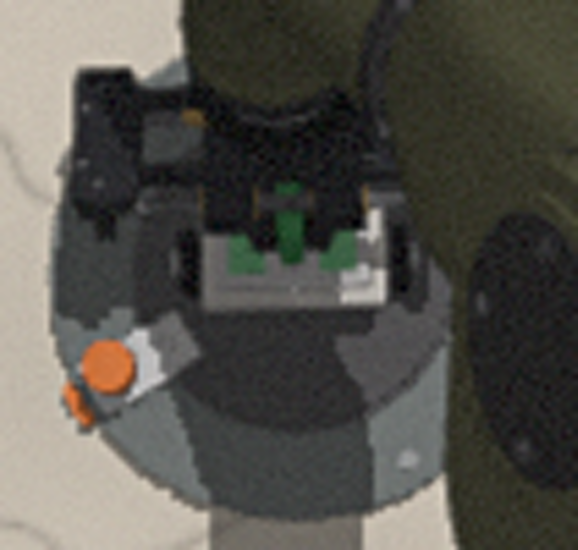

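View pics/scene13c.png

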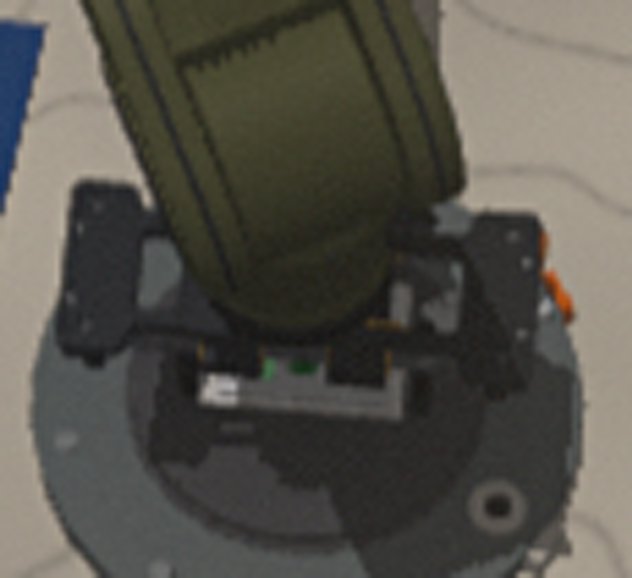

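```bash
python3 tgt.py|tail -1
python3 - <<'E'
from plant import r
print(r.finish_job())
E
python3 tgt.py|tail -1
```

```text
in face (mm) [ 0.06 -0.43  9.14] pos [0.5762 0.0644 0.0862] F tool [ 0.17 -1.36 -6.37] mom tool [ 0.176 -0.017 -0.025] 0.13268000219202966 20.4167 [ 0.08  1.01 -0.51  1.48  0.4   1.08  1.08]
the job is handed in; nothing more can be done
None
the job is handed in; nothing more can be done
```

I handed the job in at about 20.4 s, with the slide gripped at 40 N and still pressed on the face; no verdict was reported.

**Turret:** I lifted the knob about 12 mm and swung the turret about 60° to the orange-marked hole. The pin dropped in: the spring still pulled as I lowered the knob. After release, three camera views put the knob's top at 81 mm, close to the 84 mm expected when it is fully down.

**Slide:** I measured the face's slope as 0.318 rad (good to about 0.01), matched it, and pressed the slide on. It slipped 2–3 mm down in the fingers while they closed. I saw no tilt from that in the pictures and allowed for it.

**Last checks:**

| Check | Reading |
|---|---|
| Press depth | about 5 mm past first contact |
| Force along the face's normal | 5.4–7.0 N, where 6.3 N is expected at 5 mm |
| Off-centre | within about 1 mm each way |
| Square | within about 0.01 rad |

**Not confirmed:**
- **Flushness:** I did not measure it directly once pressed. It rests on the slope measurement and on the wrist picture showing no gap at the upper edge. The wrist moment changed by about 0.25 N m on contact, which may mean it presses a little harder on one side.
- **Bystanders:** I kept the arm's path clear of the dish, spool, screwdriver and cell block, and none looked disturbed in the pictures. I did not measure their positions again at the end.

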